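# Set out a mixed sample run on the bottle filler's bed

### The arm

A 7-joint arm with a two-finger parallel gripper is mounted at the origin on the work surface. World frame = base frame: x ahead of the robot, y to its left, z up, the work surface at z = 0. Lengths are in m, angles in rad, forces in N, time in s.
With the tool pointing down it reaches from about 0.4 to 0.85 m from the base axis. Payload 4.5 kg.
Tool frame: the origin (TCP) lies on the centre line of the jaws, within the pads' length; the fingertips stand 17 mm ahead of it and the grasp point (between the pads) lies 2 mm behind it; x points along the fingers, y is the direction in which the jaws open and shut, and the axes are right-handed (so a half turn about x gives the same grasp; the last joint's range is limited). The gripper opens to 85 mm and grips with 20 to 120 N. Pads are 22 mm wide; open, the fingers measure 114 mm over their backs; the gripper's body (76 mm by 85 mm) begins 54 mm behind the grasp point. The pads swing forward as they close: fully open they stand 13 mm farther back than shut.
Start: joints at [1.331, 0.689, -0.195, 1.565, 0.157, 0.902, -0.215], TCP at [0.169, -0.602, 0.248] pointing down, gripper open.
Joint ranges: [-3.01, 3.01], [-0.46, 2.08], [-1.47, 1.51], [0.13, 2.56], [-1, 4.14], [0.04, 2.09], [-2.66, 2.66]. Speed limits (rad/s): [2.57, 2.57, 3.14, 3.14, 3.14, 3.14, 3.14].

### API

Orientations are given as [roll, pitch, yaw] about the fixed x, y, z axes, in that order (R = Rz(yaw) Ry(pitch) Rx(roll)).
In Python, from station import env, imaging gives the robot as it stands.
- The arm moves only by the tool send_rows, never from a script. Its arguments are lists of equal length, an entry for each row: "slide": the shift along the tool's x, y, z scaled (see below), a list of three; "turn": the turn about the tool's x scaled (see below); "grip": the closure, from -1 (fully open) to 1 (shut). In form: {"slide": [[x, y, z], ...], "turn": [turn, ...], "grip": [grip, ...]}. A call has 1 to 12 rows; each row is the pose to reach, as a shift and turn from the pose commanded when the call began, along the tool's axes at that moment, turning the shorter way round; what a row does not reach only later rows make up. The controller multiplies each number of a shift by 0.25 m and each number of a turn by 360 degrees. A row lasts 1/12 s, in which the tool goes at most 41.7 mm and 7.16 degrees, less where a joint would pass 70% of its speed; a pose out of reach is approached as far as the arm can. A call with a number of a shift or a turn outside -1 to 1 is refused whole. A call with a gripper value outside its range is refused whole. The fingers move at their own pace and stop on an object; "grip_force" is the grip in N (left out, the last holds). Time passes only in rows, so rows that repeat a pose let the fingers close. It gives the time, the measured TCP pose, the force and the opening at its end, in the units of the state.
- env.read_state(): the state, without advancing time (a new reading comes with each control period).
- imaging.get_image(name): name is "side" or "top"; returns the picture (400x640x3 uint8, blue, green, red); there is no depth.
- imaging.camera_params(name): a dict with "K" (3x3 intrinsics, pixels), "R" (3x3) and "t" (3): a world point X has camera coordinates R X + t. Camera axes: x right, y down, z forward; pixel columns grow to the right and rows downward; lengths in m; the calibration is good to about 2 mm. A picture is of the moment at which its call begins. camera_params takes no time and is no camera call.
- env.finish_job(): hands the job in, once; it reports no verdict.
The state is a dict: "time": time; "q": joint angles; "dq": joint speeds; "tau": joint torques, N m; "eef_pos": TCP position; "ee_rot": TCP orientation; "ft_force": force on the tool from outside, world axes, zero at the start; "moment": the same for the moment, N m; "opening": finger opening in m.
Only numpy, scipy, OpenCV 4.12 (cv2) and the standard library are available. Lean on these libraries where they do the work, as an engineer would, in place of code of your own. Each camera call takes 0.05 s, during which the arm holds its last target.

### The job

Set out the sample run on the filler bed's row of four white plates, with left and right as seen from the robot base looking at the bed: stand the tall bottle on the plate immediately left of the steel gauge, put the white riser block on the plate immediately right of the gauge with the squat jar centred on top of it, and stand the square bottle on the one plate still empty. Everything goes upright in the middle of its plate; set the glass down rather than dropping it, never let it tip over, and leave the beaker where it stands.

Things in the scene. Friction and masses are not known exactly. Their poses are not given: they have to be found in the camera images.
- tall_bottle: Tall round amber glass bottle, open, 170 mm high, 0.26 kg: body 56 mm in diameter up to 105 mm, shoulder to 125 mm, neck 28 mm in diameter (31 mm at the lip) from 125 to 170 mm. Loose, standing upright on the bench; origin at the centre of its underside, z up its axis.
- square_bottle: Square amber glass bottle, open, 140 mm high, 0.24 kg: body 54 x 54 mm up to 85 mm, shoulder to 98 mm, round neck 28 mm in diameter (31 mm at the lip) from 98 to 140 mm. Loose, upright on the bench; origin at the centre of its underside, z up, x and y square to its sides.
- jar: Squat round amber glass jar, open, 75 mm high, 0.18 kg: body 58 mm in diameter up to 58 mm, then a mouth 50 mm in diameter. Loose, upright on the bench; origin at the centre of its underside, z up its axis.
- riser: White plastic riser block, 60 x 60 mm and 40 mm high, 0.15 kg, four small screws in its flat top. Loose on the bench (not on the bed); origin at the centre of its underside, z up, x and y square to its sides.
- gauge: Fixed steel post bolted on a white plate like the others, 142 mm high over all: foot 52, post 20, head 30 mm in diameter. On one of the two inner places of the row of four, 100 mm apart. Origin: centre of its plate's underside, 6 mm above the bench; y along the row to the robot's left, x away from the robot. A black rail, top 28 mm above the bench, runs 68 mm beyond the plate centres.
- plate_a: First of three alike. Empty white bottle plate, 80 x 80 x 12 mm, a shallow groove down its middle and four dark screws, fixed on the filler bed beyond the loose things. Origin: centre of its underside, 6 mm above the bench, so its flat top is 18 mm above the bench. z up, y along the row to the robot's left, x away from the robot. Which place in the row it has varies.
- plate_b: Second of three alike. Empty white bottle plate, 80 x 80 x 12 mm, a shallow groove down its middle and four dark screws, fixed on the filler bed beyond the loose things. Origin: centre of its underside, 6 mm above the bench, so its flat top is 18 mm above the bench. z up, y along the row to the robot's left, x away from the robot. Which place in the row it has varies.
- plate_c: Third of three alike. Empty white bottle plate, 80 x 80 x 12 mm, a shallow groove down its middle and four dark screws, fixed on the filler bed beyond the loose things. Origin: centre of its underside, 6 mm above the bench, so its flat top is 18 mm above the bench. z up, y along the row to the robot's left, x away from the robot. Which place in the row it has varies.
- beaker: Clear plastic beaker, 72 mm across the rim, 100 mm high, loose on the bench to the left of the bed, to be left alone; origin at the centre of its underside.
Things that resemble listed ones, but are neither listed nor needed, are in the scene too. Leave any green or yellow look-alike of the jar alone.

How it is judged:
At the end, for the whole second after the job is handed in: Bottles and riser within 15 mm of their plates' middles along and across the row, jar within 12 mm of the riser's centre and on it; all upright within 0.1 rad, at proper height within 5 mm, at rest; beaker within 20 mm of its start (x of tall_bottle in the frame of gauge between -0.015 and 0.015 m and y of tall_bottle in the frame of gauge between 0.085 and 0.115 m and height (world z) of tall_bottle between 0.013 and 0.023 m and x of riser in the frame of gauge between -0.015 and 0.015 m and y of riser in the frame of gauge between -0.115 and -0.085 m and height (world z) of riser between 0.013 and 0.023 m and horizontal distance between jar and riser below 0.012 m and height (world z) of jar between 0.053 and 0.063 m and ((x of square_bottle in the frame of gauge between -0.015 and 0.015 m and y of square_bottle in the frame of gauge between 0.185 and 0.215 m) or (x of square_bottle in the frame of gauge between -0.015 and 0.015 m and y of square_bottle in the frame of gauge between -0.215 and -0.185 m)) and height (world z) of square_bottle between 0.013 and 0.023 m and angle between each of tall_bottle, square_bottle, jar, riser's own z axis and vertical below 0.1 rad and linear speed of each of tall_bottle, square_bottle, jar, riser below 0.02 m/s and distance of beaker from where it was at the start of the episode below 0.02 m); the robot touches nothing.
It fails at once if a bottle or the jar is tipped by more than 0.6 rad (angle between any of tall_bottle, square_bottle, jar's own z axis and vertical above 0.6 rad).
It fails at once if a bottle or the jar is dropped (moves faster than 0.7 m/s, a fall of about 25 mm, while the fingers do not touch it) ((linear speed of tall_bottle above 0.7 m/s and contact force between the fingers and tall_bottle below 0.01 N) or (linear speed of square_bottle above 0.7 m/s and contact force between the fingers and square_bottle below 0.01 N) or (linear speed of jar above 0.7 m/s and contact force between the fingers and jar below 0.01 N)).
It fails at once if the beaker is pushed more than 20 mm (distance of beaker from where it was at the start of the episode above 0.02 m).
It also fails if it takes over 104 s, if anything falls off the work surface, if the arm or the gripper's body presses on something with over 40 N, if the wrist force passes 120 N, or if a joint passes its speed limit or range.

## Working session

There is one attempt and no reset: what is moved stays moved. The work goes in short steps, Python scripts to look and compute and a tool call to move; the robot and the scene stay as the last step left them, time stands still between calls to the robot, and variables do not carry over. Pictures are saved under pics/ and viewed, and the job is handed in when it is done.

Besides the shell and the picture viewer there is one more tool, called after "Request:" by a JSON object that holds its "op" and its "data", one argument or row to a line. send_rows: Moves the arm, as the interface text tells. Its arguments: {"type":"object","properties":{"slide":{"type":"array","items":{"type":"array","items":{"type":"number","minimum":-1,"maximum":1}}},"turn":{"type":"array","items":{"type":"number","minimum":-1,"maximum":1}},"grip":{"type":"array","items":{"type":"number"}},"grip_force":{"type":"number"}},"required":["slide","turn","grip"]}

```bash
mkdir -p pics; ls; python3 - <<'E'
from station import env, imaging
import cv2
print(env.read_state())
for n in("side","top"):
    cv2.imwrite(f"pics/{n}0.png",imaging.get_image(n)); p=imaging.camera_params(n); print(n,p)
E
```

```text
pics
{'time': 0.0, 'q': array([ 1.33077961,  0.6899682 , -0.19447806,  1.56638667,  0.15728706,
        0.90249005, -0.21510053]), 'dq': array([ 0.00197211,  0.00100101,  0.00017848, -0.0006951 ,  0.00011376,
        0.00043595, -0.00083562]), 'tau': array([-2.98433781e-05, -5.39620614e+01, -1.26673043e+00, -1.58541602e+01,
        9.03095759e-03,  9.48444125e-03,  1.99736036e-05]), 'eef_pos': array([ 0.16876963, -0.60112197,  0.2474816 ]), 'ee_rot': array([-1.49001331,  1.56893208,  1.92544941]), 'ft_force': array([-0.67767865,  0.23949828,  0.12983171]), 'moment': array([-0.00622516, -0.0339515 , -0.01851983]), 'opening': 0.08558293394916293}
side {'K': array([[420.54608941,   0.        , 318.81670751],
       [  0.        , 420.54608941, 195.33588736],
       [  0.        ,   0.        ,   1.        ]]), 'R': array([[-0.77742502, -0.62893169, -0.00743441],
       [-0.37728719,  0.47575835, -0.79454916],
       [ 0.50325413, -0.61489749, -0.60715431]]), 't': array([0.3692884 , 0.19576063, 0.98028087])}
top {'K': array([[411.5639615 ,   0.        , 317.14368096],
       [  0.        , 411.5639615 , 197.74796558],
       [  0.        ,   0.        ,   1.        ]]), 'R': array([[-0.01765504, -0.99980316,  0.0090526 ],
       [-0.97990828,  0.0155033 , -0.1988452 ],
       [ 0.19866571, -0.01238134, -0.9799891 ]]), 't': array([0.01322457, 0.47840282, 1.0796233 ])}
```

View pics/top0.png

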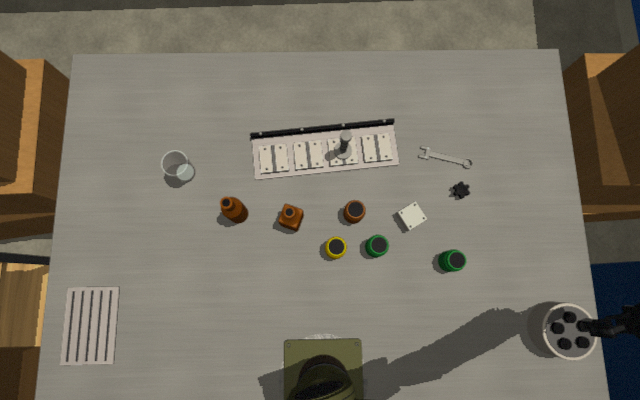

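View pics/side0.png

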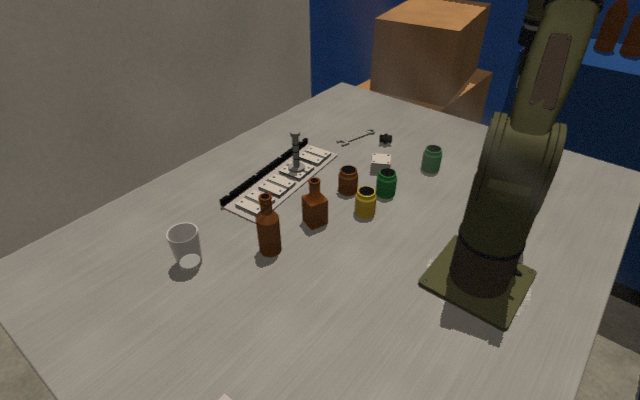

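The top view (up is +x, left is +y) shows the plates at about columns 274, 309, 343 (gauge) and 377, row ~150. Loose items: tall bottle (234,210), square bottle (291,217), jar (354,211), riser (412,216). The jar look-alikes are yellow (336,247) and green (376,245) and (452,260). The amber one at (354,211) matches the description. I'll confirm that in an enlarged crop.

```bash
python3 - <<'E'
import cv2
im=cv2.imread("pics/top0.png")
cv2.imwrite("pics/c1.png",cv2.resize(im[110:260,210:410],None,fx=4,fy=4,interpolation=cv2.INTER_CUBIC))
cv2.imwrite("pics/c2.png",cv2.resize(im[130:270,300:480],None,fx=4,fy=4,interpolation=cv2.INTER_CUBIC))
im=cv2.imread("pics/side0.png")
cv2.imwrite("pics/c3.png",cv2.resize(im[120:270,210:410],None,fx=4,fy=4,interpolation=cv2.INTER_CUBIC))
E
```

```text
(no output)
```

View pics/c1.png

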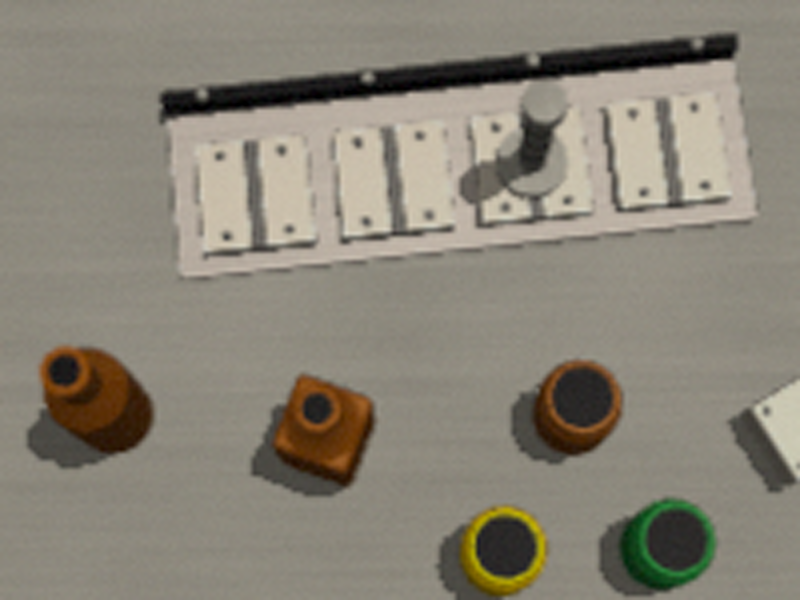

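View pics/c2.png

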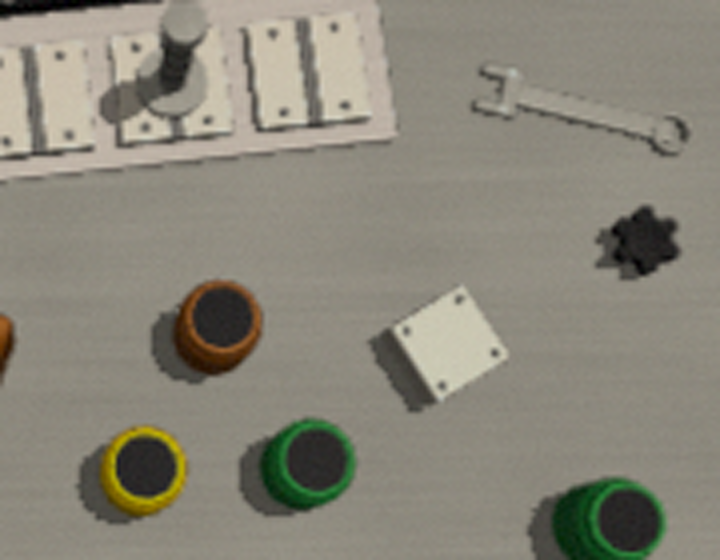

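View pics/c3.png

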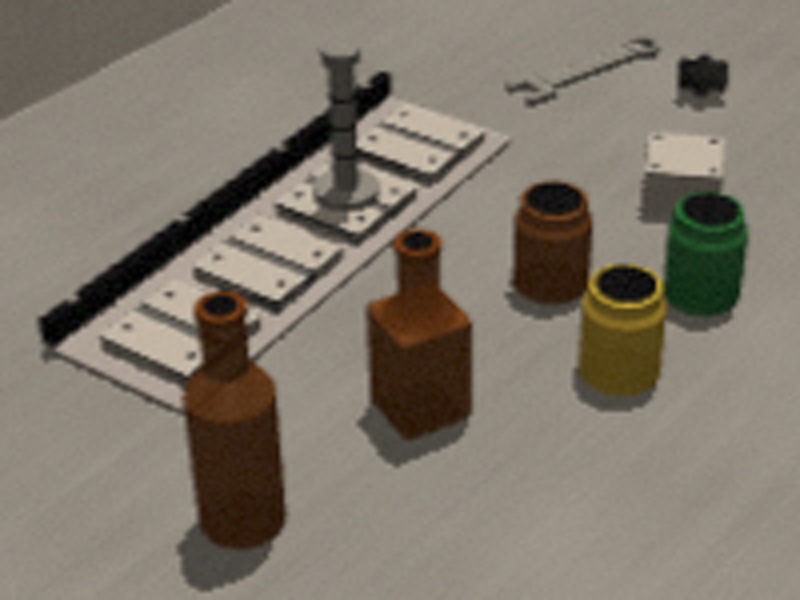

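```bash
cat > h.py <<'E'
import numpy as np, cv2
from station import env, imaging
C={n:imaging.camera_params(n) for n in("side","top")}
def back(n,uv,z):
    p=C[n];uv=np.atleast_2d(uv).astype(float);d=np.c_[uv,np.ones(len(uv))]@np.linalg.inv(p["K"]).T@p["R"]
    c=-p["R"].T@p["t"];s=(z-c[2])/d[:,2];return c+d*s[:,None]
def proj(n,X):
    p=C[n];X=np.atleast_2d(X);y=(X@p["R"].T+p["t"])@p["K"].T;return y[:,:2]/y[:,2:]
def cr(uv,o): return (np.atleast_2d(uv)+.5)/4-.5+np.array(o)
E
python3 - <<'E'
from h import *
np.set_printoptions(precision=4,suppress=True)
o1=(210,110);o2=(300,130);o3=(210,120)
P=[]
for s in ([(220,156),(281,150),(290,229),(228,236)],[(357,143),(420,135),(429,214),(366,221)],[(632,115),(694,107),(704,185),(645,192)]):
    w=back("top",cr(s,o1),.018);P.append(w.mean(0));print("plate",w.mean(0),w[0]-w[1],w[1]-w[2])
d=P[2]-P[0];print(np.linalg.norm(d),np.arctan2(d[0],-d[1]),"gauge",P[0]+d*2/3,P[1]+d/3*1)
for n,t,s,z in(("tall",(65,370),(221,304),.17),("sq",(318,408),(418,241),.14),("jar",(583,397),(554,198),.075)):
    print(n,back("top",cr(t,o1),z),back("side",cr(s,o3),z))
w=back("top",cr([(459,300),(495,353),(442,386),(406,331)],o2),.04);print("riser",w.mean(0),w[0]-w[1],w[1]-w[2],w)
w=back("side",cr([(656,167),(657,139),(713,141),(713,169)],o3),.04);print("riser",w.mean(0),w[0]-w[1],w[1]-w[2])
w=back("top",cr([(462,285),(508,353),(440,402),(388,330)],o2),.04);print("riserc",w.mean(0),np.arctan2(*(w[0]-w[1])[[1,0]]),np.arctan2(*(w[1]-w[2])[[1,0]]))
w=back("top",cr([(303,378),(373,403),(350,470),(277,447)],o1),.085);print("sq",w.mean(0),w[0]-w[1],w[1]-w[2])
w=back("top",cr([(300,250),(0,0)],(0,0)),0)
# beaker, greens
for n,u in(("yel",(336,246)),("grn",(377,244))): print(n,back("top",u,.075))
print("beaker rim",back("top",(175,164),.1))
E
```

```text
plate [0.6036 0.1285 0.018 ] [-0.0039  0.0439  0.    ] [0.0591 0.0064 0.    ]
plate [0.613  0.0292 0.018 ] [-0.0054  0.0456  0.    ] [0.0594 0.0055 0.    ]
plate [ 0.6315 -0.1703  0.018 ] [-0.0055  0.0454  0.    ] [0.0591 0.0043 0.    ]
0.30001065212249417 0.09310474402969712 gauge [ 0.6222 -0.0707  0.018 ] [ 0.6223 -0.0703  0.018 ]
tall [[0.4465 0.2284 0.17  ]] [[0.4472 0.2285 0.17  ]]
sq [[0.4257 0.0768 0.14  ]] [[0.4258 0.078  0.14  ]]
jar [[ 0.4413 -0.0956  0.075 ]] [[ 0.4421 -0.0949  0.075 ]]
riser [ 0.4272 -0.2548  0.04  ] [0.0373 0.0223 0.    ] [ 0.0221 -0.0378  0.    ] [[ 0.4566 -0.2625  0.04  ]
 [ 0.4193 -0.2848  0.04  ]
 [ 0.3972 -0.247   0.04  ]
 [ 0.4356 -0.2247  0.04  ]]
riser [ 0.4275 -0.2526  0.04  ] [-0.0219  0.0352  0.    ] [0.0366 0.0251 0.    ]
riserc [ 0.4273 -0.2541  0.04  ] 0.5363988877830419 -0.977260679507499
sq [0.4241 0.0749 0.085 ] [0.0175 0.046  0.    ] [ 0.0441 -0.0155  0.    ]
yel [[ 0.3437 -0.0414  0.075 ]]
grn [[ 0.3471 -0.1489  0.075 ]]
beaker rim [[0.5651 0.3804 0.1   ]]
```

```bash
cat >> h.py <<'E'
from scipy.spatial.transform import Rotation as Ro
def go(xyz,jaw=None,s=None):
    """print slide/turn needed from current measured pose to TCP xyz with jaw axis at angle jaw (mod pi)"""
    s=s or env.read_state();R=Ro.from_euler("xyz",s["ee_rot"]).as_matrix()
    d=R.T@(np.array(xyz)-s["eef_pos"]);a=np.arctan2(R[1,1],R[0,1]);t=0
    if jaw is not None:
        t=-(jaw-a); t=(t+np.pi/2)%np.pi-np.pi/2   # tool x down: +turn = -yaw
    print("pos",s["eef_pos"].round(4),"toolx",R[:,0].round(4),"jaw",round(a,4),"q7",s["q"][6].round(3),"| slide",(d/.25).round(4),"turn",round(t/2/np.pi,4),"max rows",np.ceil(np.linalg.norm(d)/.0417),np.ceil(abs(np.degrees(t))/7.16))
    return d/.25,t/2/np.pi
E
python3 - <<'E'
from h import *
go((.4272,-.2538,.13),.545);go((.4272,-.2538,.13),.545+np.pi/2)
E
```

```text
pos [ 0.1688 -0.6012  0.2476] toolx [-5.0e-04  1.6e-03 -1.0e+00] jaw -1.2969 q7 -0.215 | slide [ 0.4719 -1.0574 -1.3709] turn 0.2068 max rows 11.0 11.0
pos [ 0.1688 -0.6012  0.2476] toolx [-5.0e-04  1.6e-03 -1.0e+00] jaw -1.2969 q7 -0.215 | slide [ 0.4719 -1.0574 -1.3709] turn -0.0432 max rows 11.0 3.0
```

Request:
{"op": "send_rows", "data": {
  "slide": [
    [0, -0.13, -0.16],
    [0, -0.26, -0.33],
    [0, -0.4, -0.5],
    [0, -0.53, -0.68],
    [0, -0.66, -0.85],
    [0, -0.75, -0.95]
  ],
  "turn": [-0.01, -0.02, -0.03, -0.0432, -0.0432, -0.0432],
  "grip": [-1, -1, -1, -1, -1, -1],
  "grip_force": 50
}}

```text
time: 0.6
eef_pos: [0.3173, -0.3982, 0.2481]
ee_rot: [-2.618, 1.57, 1.069]
ft_force: [1.7, -0.1, -0.2]
opening: 0.0856
```

```bash
python3 - <<'E'
from h import *
go((.4272,-.2538,.13),.545+np.pi/2)
E
```

```text
pos [ 0.3173 -0.3982  0.2481] toolx [ 2.e-04  4.e-04 -1.e+00] jaw -1.0257 q7 -0.429 | slide [ 0.4728 -0.2657 -0.6752] turn 0.0 max rows 6.0 1.0
```

Request:
{"op": "send_rows", "data": {
  "slide": [
    [0, 0, 0],
    [0, 0, 0],
    [0, 0, 0]
  ],
  "turn": [0, 0, 0],
  "grip": [-1, -1, -1]
}}

```text
time: 0.85
eef_pos: [0.3162, -0.4001, 0.2482]
ee_rot: [-0.224, 1.57, -2.82]
ft_force: [-0.5, -1.3, 0.5]
opening: 0.0852
```

```bash
python3 - <<'E'
from h import *
go((.4272,-.2538,.13),.545+np.pi/2)
E
```

```text
pos [ 0.3162 -0.4001  0.2482] toolx [-8.e-04 -3.e-04 -1.e+00] jaw -1.0251 q7 -0.425 | slide [ 0.4721 -0.2696 -0.6837] turn 0.0001 max rows 6.0 1.0
```

Request:
{"op": "send_rows", "data": {
  "slide": [
    [0.1, -0.054, -0.137],
    [0.2, -0.108, -0.274],
    [0.3, -0.162, -0.41],
    [0.4, -0.216, -0.55],
    [0.47, -0.26, -0.64],
    [0.47, -0.27, -0.684],
    [0.47, -0.27, -0.684],
    [0.47, -0.27, -0.684],
    [0.47, -0.27, -0.684]
  ],
  "turn": [0, 0, 0, 0, 0, 0, 0, 0, 0],
  "grip": [-1, -1, -1, -1, -1, -1, -1, -1, -1]
}}

```text
time: 1.6
eef_pos: [0.4265, -0.2562, 0.1312]
ee_rot: [0.844, 1.569, -1.756]
ft_force: [0.5, -1.4, 1.0]
opening: 0.0852
```

```bash
python3 - <<'E'
from h import *
go((.4272,-.2538,.030),.545+np.pi/2)
for n in("side","top"): cv2.imwrite(f"pics/{n}1.png",imaging.get_image(n))
a=cv2.imread("pics/top1.png")[130:280,330:530];b=cv2.imread("pics/side1.png")[60:210,300:500]
cv2.imwrite("pics/j1.png",cv2.resize(np.hstack([a,b]),None,fx=2,fy=2))
E
```

```text
pos [ 0.4265 -0.2562  0.1312] toolx [-4.e-04 -2.e-03 -1.e+00] jaw -1.0296 q7 -0.825 | slide [ 0.4048 -0.0075 -0.008 ] turn -0.0006 max rows 3.0 1.0
```

View pics/j1.png

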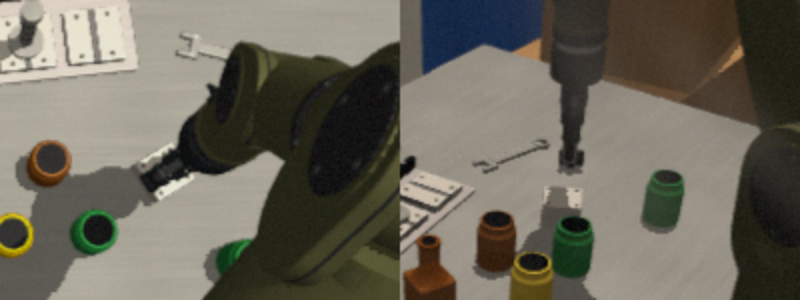

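The gripper is over the riser with its jaws square to it. Descending.

Request:
{"op": "send_rows", "data": {
  "slide": [
    [0.1, -0.004, -0.004],
    [0.2, -0.006, -0.006],
    [0.3, -0.006, -0.006],
    [0.37, -0.006, -0.006],
    [0.403, -0.006, -0.006],
    [0.403, -0.006, -0.006],
    [0.403, -0.006, -0.006],
    [0.403, -0.006, -0.006],
    [0.403, -0.006, -0.006],
    [0.403, -0.006, -0.006],
    [0.403, -0.006, -0.006],
    [0.403, -0.006, -0.006]
  ],
  "turn": [0, 0, 0, 0, 0, 0, 0, 0, 0, 0, 0, 0],
  "grip": [-1, -1, -1, -1, -1, -1, -0.6, -0.5, -0.3, 0, 0.5, 1]
}}

```text
time: 2.7
eef_pos: [0.4287, -0.2522, 0.0316]
ee_rot: [1.936, 1.568, -0.661]
ft_force: [-1.0, -0.7, 6.8]
opening: 0.0588
```

Request:
{"op": "send_rows", "data": {
  "slide": [
    [0, 0, 0],
    [0, 0, 0],
    [0, 0, 0],
    [0, 0, 0],
    [-0.08, 0, 0],
    [-0.16, 0, 0],
    [-0.2, 0, 0],
    [-0.2, 0, 0],
    [-0.2, 0, 0]
  ],
  "turn": [0, 0, 0, 0, 0, 0, 0, 0, 0],
  "grip": [1, 1, 1, 1, 1, 1, 1, 1, 1]
}}

```text
time: 3.45
eef_pos: [0.4286, -0.2517, 0.0806]
ee_rot: [2.21, 1.569, -0.387]
ft_force: [0.1, -0.7, -1.2]
opening: 0.0589
```

```bash
python3 - <<'E'
from h import *
print(env.read_state()["opening"])
go((.6315,-.1703,.10),.0931+np.pi/2)
for n in("side","top"): cv2.imwrite(f"pics/{n}2.png",imaging.get_image(n))
a=cv2.imread("pics/top2.png")[130:280,330:530];b=cv2.imread("pics/side2.png")[60:210,300:500]
cv2.imwrite("pics/j2.png",cv2.resize(np.hstack([a,b]),None,fx=2,fy=2))
E
```

```text
0.05888216078468813
pos [ 0.4286 -0.2517  0.0806] toolx [ 1.8e-03 -7.0e-04 -1.0e+00] jaw -1.0258 q7 -0.853 | slide [-0.0764  0.1422 -0.8629] turn 0.0719 max rows 6.0 4.0
```

View pics/j2.png

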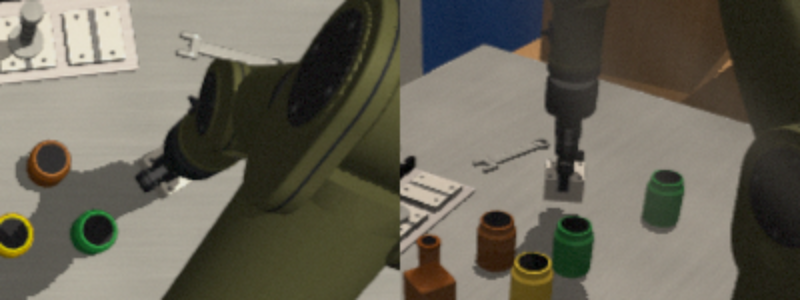

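Request:
{"op": "send_rows", "data": {
  "slide": [
    [-0.076, 0.02, -0.12],
    [-0.076, 0.045, -0.26],
    [-0.076, 0.07, -0.4],
    [-0.076, 0.09, -0.54],
    [-0.076, 0.11, -0.68],
    [-0.076, 0.13, -0.8],
    [-0.076, 0.142, -0.863],
    [-0.076, 0.142, -0.863],
    [-0.076, 0.142, -0.863],
    [-0.076, 0.142, -0.863]
  ],
  "turn": [0.01, 0.02, 0.03, 0.045, 0.06, 0.072, 0.072, 0.072, 0.072, 0.072],
  "grip": [1, 1, 1, 1, 1, 1, 1, 1, 1, 1]
}}

```text
time: 4.38
eef_pos: [0.629, -0.1706, 0.0976]
ee_rot: [0.036, 1.567, -3.014]
ft_force: [-0.8, -0.5, -1.2]
opening: 0.0591
```

```bash
python3 - <<'E'
from h import *
go((.6315,-.1703,.05),.0931+np.pi/2)
for n in("side","top"): cv2.imwrite(f"pics/{n}3.png",imaging.get_image(n))
a=cv2.imread("pics/top3.png")[80:230,310:510];b=cv2.imread("pics/side3.png")[60:210,240:440]
cv2.imwrite("pics/j3.png",cv2.resize(np.hstack([a,b]),None,fx=2,fy=2))
E
```

```text
pos [ 0.629  -0.1706  0.0976] toolx [-4.e-03 -5.e-04 -1.e+00] jaw -1.4785 q7 -1.277 | slide [ 0.1905 -0.0003 -0.0107] turn -0.0001 max rows 2.0 1.0
```

View pics/j3.png

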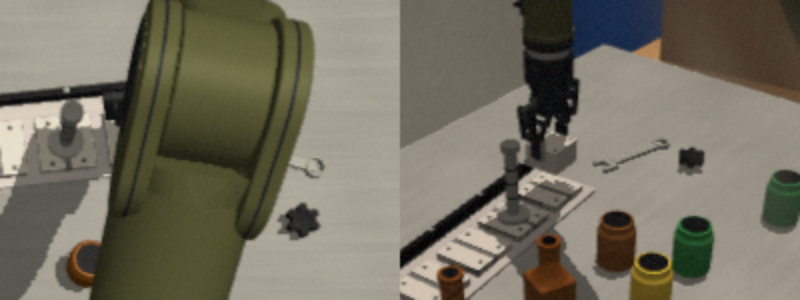

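Request:
{"op": "send_rows", "data": {
  "slide": [
    [0.05, 0, -0.01],
    [0.1, 0, -0.01],
    [0.14, 0, -0.01],
    [0.16, 0, -0.01],
    [0.175, 0, -0.01],
    [0.185, 0, -0.01],
    [0.185, 0, -0.01],
    [0.185, 0, -0.01]
  ],
  "turn": [0, 0, 0, 0, 0, 0, 0, 0],
  "grip": [1, 1, 1, 1, 1, 1, 1, 1]
}}

```text
time: 5.15
eef_pos: [0.6338, -0.1698, 0.0529]
ee_rot: [2.578, 1.57, -0.471]
ft_force: [-0.2, -0.5, -1.4]
opening: 0.0592
```

```bash
python3 - <<'E'
from h import *
go((.6315,-.1703,.05),.0931+np.pi/2)
E
```

```text
pos [ 0.6338 -0.1698  0.0529] toolx [ 4.e-04 -2.e-04 -1.e+00] jaw -1.478 q7 -1.279 | slide [0.0117 0.0013 0.0092] turn -0.0 max rows 1.0 1.0
```

Request:
{"op": "send_rows", "data": {
  "slide": [
    [0.003, 0, 0.008],
    [0.008, 0, 0.008],
    [0.014, 0, 0.008],
    [0.014, 0, 0.008],
    [0.014, 0, 0.008]
  ],
  "turn": [0, 0, 0, 0, 0],
  "grip": [1, 1, 1, 1, 1]
}}

```text
time: 5.57
eef_pos: [0.6317, -0.17, 0.0497]
ee_rot: [2.247, 1.57, -0.802]
ft_force: [-1.1, 0.5, 2.0]
opening: 0.0588
```

```bash
python3 - <<'E'
from h import *
go((.6315,-.1703,.05),.0931+np.pi/2); print(env.read_state()["ft_force"])
E
```

```text
pos [ 0.6317 -0.17    0.0497] toolx [ 3.e-04 -3.e-04 -1.e+00] jaw -1.478 q7 -1.279 | slide [-0.001   0.0011  0.0007] turn -0.0001 max rows 1.0 1.0
[-1.07433611  0.49873873  2.04169189]
```

Down, with light contact (2 N). Releasing and rising.

Request:
{"op": "send_rows", "data": {
  "slide": [
    [0, 0, 0],
    [0, 0, 0],
    [0, 0, 0],
    [0, 0, 0],
    [-0.1, 0, 0],
    [-0.25, 0, 0],
    [-0.4, 0, 0],
    [-0.55, 0, 0],
    [-0.55, 0, 0],
    [-0.55, 0, 0]
  ],
  "turn": [0, 0, 0, 0, 0, 0, 0, 0, 0, 0],
  "grip": [-0.7, -0.7, -0.7, -0.7, -0.7, -1, -1, -1, -1, -1]
}}

```text
time: 6.4
eef_pos: [0.6334, -0.1704, 0.1897]
ee_rot: [2.822, 1.565, -0.227]
ft_force: [-0.1, -0.1, -0.9]
opening: 0.0852
```

```bash
python3 - <<'E'
from h import *
go((.4416,-.0953,.187),.0931+np.pi/2);go((.4416,-.0953,.187),0.0931)
for n in("side","top"): cv2.imwrite(f"pics/{n}4.png",imaging.get_image(n))
a=cv2.imread("pics/top4.png")[80:230,310:510];b=cv2.imread("pics/side4.png")[60:210,240:440]
cv2.imwrite("pics/j4.png",cv2.resize(np.hstack([a,b]),None,fx=2,fy=2))
E
```

```text
pos [ 0.6334 -0.1704  0.1897] toolx [ 0.006  -0.0014 -1.    ] jaw -1.4781 q7 -1.275 | slide [ 0.0059 -0.37    0.736 ] turn -0.0001 max rows 5.0 1.0
pos [ 0.6334 -0.1704  0.1897] toolx [ 0.006  -0.0014 -1.    ] jaw -1.4781 q7 -1.275 | slide [ 0.0059 -0.37    0.736 ] turn 0.2499 max rows 5.0 13.0
```

View pics/j4.png

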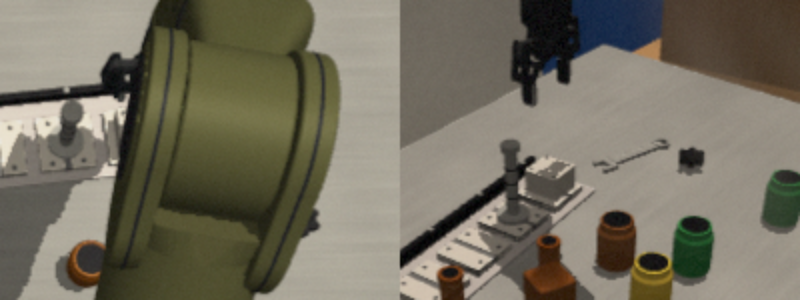

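Request:
{"op": "send_rows", "data": {
  "slide": [
    [0, -0.06, 0.12],
    [0, -0.12, 0.25],
    [0, -0.19, 0.38],
    [0, -0.25, 0.5],
    [0, -0.31, 0.62],
    [0, -0.355, 0.71],
    [0, -0.37, 0.736],
    [0, -0.37, 0.736],
    [0, -0.37, 0.736],
    [0, -0.37, 0.736]
  ],
  "turn": [0, 0, 0, 0, 0, 0, 0, 0, 0, 0],
  "grip": [-1, -1, -1, -1, -1, -1, -1, -1, -1, -1]
}}

```text
time: 7.33
eef_pos: [0.4417, -0.0953, 0.1864]
ee_rot: [2.777, 1.569, -0.272]
ft_force: [-0.0, -0.0, 0.4]
opening: 0.0853
```

```bash
python3 - <<'E'
from h import *
go((.4416,-.0953,.04),.0931+np.pi/2)
for n in("side","top"): cv2.imwrite(f"pics/{n}5.png",imaging.get_image(n))
a=cv2.imread("pics/top5.png")[110:260,260:460];b=cv2.imread("pics/side5.png")[90:240,240:440]
cv2.imwrite("pics/j5.png",cv2.resize(np.hstack([a,b]),None,fx=2,fy=2))
E
```

```text
pos [ 0.4417 -0.0953  0.1864] toolx [ 1.7e-03 -5.0e-04 -1.0e+00] jaw -1.4782 q7 -1.352 | slide [ 5.858e-01 -5.000e-04  1.200e-03] turn -0.0001 max rows 4.0 1.0
```

View pics/j5.png

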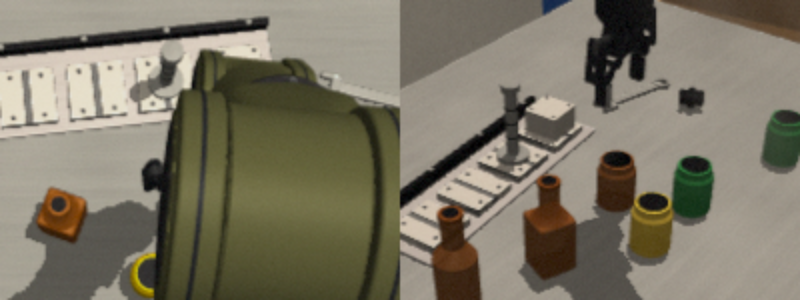

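Request:
{"op": "send_rows", "data": {
  "slide": [
    [0.12, 0, 0],
    [0.26, 0, 0],
    [0.4, 0, 0],
    [0.5, 0, 0],
    [0.56, 0, 0],
    [0.584, 0, 0],
    [0.584, 0, 0],
    [0.584, 0, 0]
  ],
  "turn": [0, 0, 0, 0, 0, 0, 0, 0],
  "grip": [-1, -1, -1, -1, -1, -1, -1, -1]
}}

```text
time: 8.1
eef_pos: [0.4424, -0.0956, 0.0409]
ee_rot: [-0.252, 1.568, 2.982]
ft_force: [0.0, -0.5, -0.9]
opening: 0.0853
```

```bash
python3 - <<'E'
from h import *
go((.4416,-.0953,.04),.0931+np.pi/2);print(env.read_state()["ft_force"])
for n in("side","side"): cv2.imwrite(f"pics/{n}6.png",imaging.get_image(n))
b=cv2.imread("pics/side6.png")[90:240,240:440]
cv2.imwrite("pics/j6.png",cv2.resize(b,None,fx=4,fy=4,interpolation=cv2.INTER_CUBIC))
E
```

```text
pos [ 0.4424 -0.0956  0.0409] toolx [-2.8e-03  4.0e-04 -1.0e+00] jaw -1.4785 q7 -1.489 | slide [ 0.0036 -0.0013  0.003 ] turn -0.0001 max rows 1.0 1.0
[ 0.0442263  -0.45458735 -0.91891276]
```

View pics/j6.png

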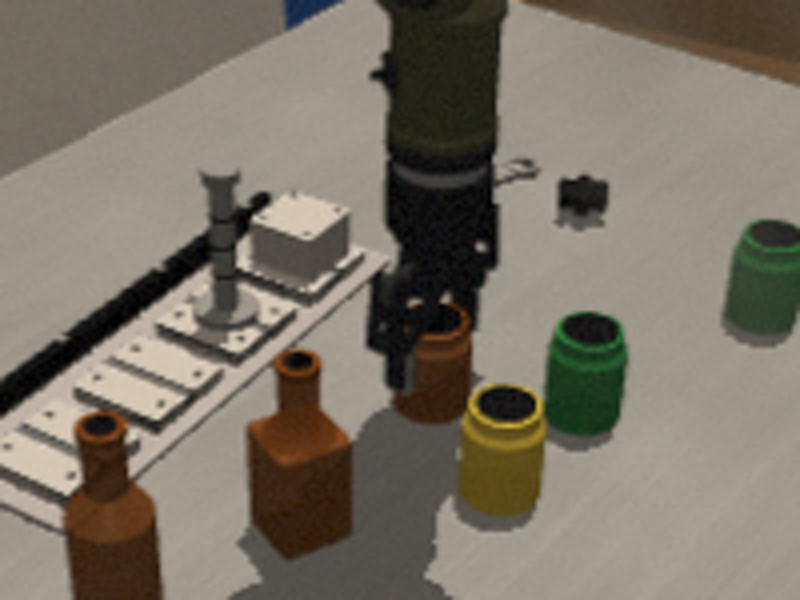

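The jaws straddle the amber jar. The riser's top corners show at crop (251,226), (295,194), (349,216), (304,245).

Request:
{"op": "send_rows", "data": {
  "slide": [
    [0, 0, 0],
    [0, 0, 0],
    [0, 0, 0],
    [0, 0, 0],
    [0, 0, 0],
    [0, 0, 0],
    [0, 0, 0],
    [0, 0, 0],
    [0, 0, 0]
  ],
  "turn": [0, 0, 0, 0, 0, 0, 0, 0, 0],
  "grip": [-0.6, -0.5, -0.4, -0.3, 0, 0.5, 1, 1, 1]
}}

```text
time: 8.95
eef_pos: [0.4418, -0.0948, 0.0425]
ee_rot: [-0.527, 1.569, 2.709]
ft_force: [0.2, 1.4, 5.3]
opening: 0.0563
```

```bash
python3 - <<'E'
from h import *
print(env.read_state()["opening"])
w=back("side",cr([(251,226),(295,194),(349,216),(304,245)],(240,90)),.058);print(w.round(4),w.mean(0))
go((.4416,-.0953,.04),.0931+np.pi/2)
E
```

```text
0.05634596766429435
[[ 0.6496 -0.1323  0.058 ]
 [ 0.6546 -0.194   0.058 ]
 [ 0.5974 -0.1936  0.058 ]
 [ 0.5976 -0.1362  0.058 ]] [ 0.62480144 -0.16402037  0.058     ]
pos [ 0.4418 -0.0948  0.0425] toolx [-1.8e-03  8.0e-04 -1.0e+00] jaw -1.4773 q7 -1.487 | slide [0.0101 0.0018 0.0008] turn 0.0001 max rows 1.0 1.0
```

```bash
python3 - <<'E'
from h import *
im=cv2.imread("pics/side6.png");o=np.array([270,120]);f=8
c=cv2.resize(im[120:190,270:345],None,fx=f,fy=f,interpolation=cv2.INTER_CUBIC)
def draw(cx,cy,h,z0,z1,col,yaw=.0931):
    r=np.array([[np.cos(yaw),-np.sin(yaw)],[np.sin(yaw),np.cos(yaw)]])
    for z in(z0,z1):
        p=np.array([(h,h),(h,-h),(-h,-h),(-h,h)])@r.T+(cx,cy)
        q=proj("side",np.c_[p,[z]*4]); q=(q-o+.5)*f-.5
        cv2.polylines(c,[q.round().astype(np.int32)],True,col,1)
draw(.6317,-.170,.03,.018,.058,(0,0,255))
draw(.6315,-.1703,.04,.006,.018,(255,0,0))
draw(.6222,-.0705,.04,.006,.018,(255,0,0))
cv2.imwrite("pics/ov.png",c)
E
```

```text
(no output)
```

View pics/ov.png

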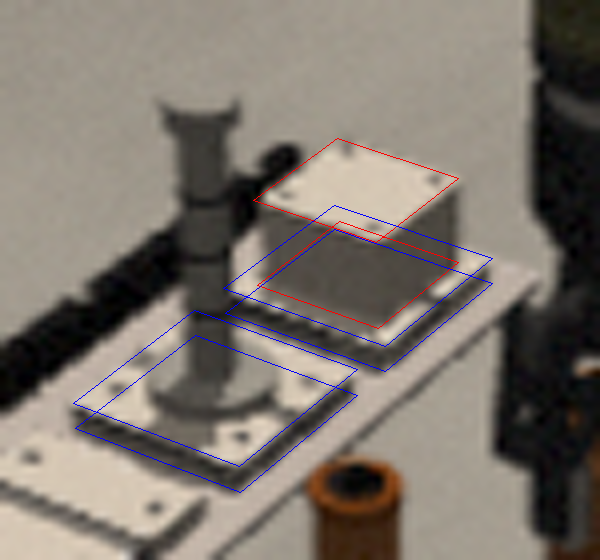

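Request:
{"op": "send_rows", "data": {
  "slide": [
    [-0.08, 0, 0],
    [-0.18, 0, 0],
    [-0.3, 0, 0],
    [-0.4, 0, 0],
    [-0.42, 0, 0],
    [-0.42, 0, 0],
    [-0.42, 0, 0]
  ],
  "turn": [0, 0, 0, 0, 0, 0, 0],
  "grip": [1, 1, 1, 1, 1, 1, 1]
}}

```text
time: 9.53
eef_pos: [0.4414, -0.0953, 0.1467]
ee_rot: [-0.286, 1.568, 2.949]
ft_force: [0.7, -0.1, -1.6]
opening: 0.0563
```

```bash
python3 - <<'E'
from h import *
print(env.read_state()["opening"])
go((.6317,-.170,.147),.0931+np.pi/2)
b=imaging.get_image("side")[60:240,240:440]
cv2.imwrite("pics/j7.png",cv2.resize(b,None,fx=3,fy=3,interpolation=cv2.INTER_CUBIC))
E
```

```text
0.05629168010487134
pos [ 0.4414 -0.0953  0.1467] toolx [-3.2e-03  6.0e-04 -1.0e+00] jaw -1.4781 q7 -1.477 | slide [-0.0039  0.3681 -0.7302] turn -0.0001 max rows 5.0 1.0
```

View pics/j7.png

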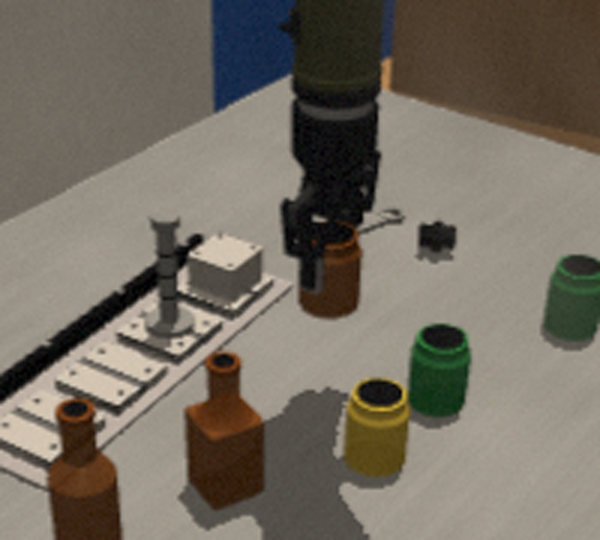

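The jar is held upright. Moving it over the riser.

Request:
{"op": "send_rows", "data": {
  "slide": [
    [0, 0.05, -0.1],
    [0, 0.1, -0.21],
    [0, 0.16, -0.32],
    [0, 0.215, -0.43],
    [0, 0.27, -0.54],
    [0, 0.32, -0.64],
    [0, 0.35, -0.7],
    [-0.004, 0.368, -0.73],
    [-0.004, 0.368, -0.73],
    [-0.004, 0.368, -0.73],
    [-0.004, 0.368, -0.73]
  ],
  "turn": [0, 0, 0, 0, 0, 0, 0, 0, 0, 0, 0],
  "grip": [1, 1, 1, 1, 1, 1, 1, 1, 1, 1, 1]
}}

```text
time: 10.5
eef_pos: [0.6301, -0.1692, 0.1458]
ee_rot: [-0.311, 1.564, 2.924]
ft_force: [-1.0, -0.3, -1.7]
opening: 0.0561
```

```bash
python3 - <<'E'
from h import *
go((.6317,-.170,.106),.0931+np.pi/2)
b=imaging.get_image("side")[90:200,240:390]
cv2.imwrite("pics/j8.png",cv2.resize(b,None,fx=4,fy=4,interpolation=cv2.INTER_CUBIC))
E
```

```text
pos [ 0.6301 -0.1692  0.1458] toolx [-0.0068  0.0015 -1.    ] jaw -1.4775 q7 -1.369 | slide [ 0.1593  0.0041 -0.0071] turn 0.0 max rows 1.0 1.0
```

View pics/j8.png

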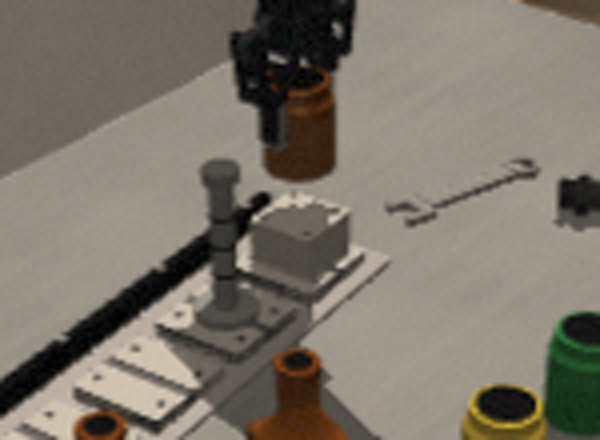

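Request:
{"op": "send_rows", "data": {
  "slide": [
    [0.05, 0.003, -0.003],
    [0.1, 0.003, -0.003],
    [0.13, 0.003, -0.003],
    [0.15, 0.003, -0.003],
    [0.159, 0.003, -0.003],
    [0.159, 0.003, -0.003],
    [0.159, 0.003, -0.003],
    [0.159, 0.003, -0.003]
  ],
  "turn": [0, 0, 0, 0, 0, 0, 0, 0],
  "grip": [1, 1, 1, 1, 1, 1, 1, 1]
}}

```text
time: 11.22
eef_pos: [0.633, -0.1707, 0.1082]
ee_rot: [-0.272, 1.569, 2.962]
ft_force: [-0.1, 0.5, -1.9]
opening: 0.0562
```

```bash
python3 - <<'E'
from h import *
go((.6317,-.170,.1005),.0931+np.pi/2)
b=imaging.get_image("side")[90:200,240:390]
cv2.imwrite("pics/j9.png",cv2.resize(b,None,fx=5,fy=5,interpolation=cv2.INTER_CUBIC))
E
```

```text
pos [ 0.633  -0.1707  0.1082] toolx [-1.9e-03  3.0e-04 -1.0e+00] jaw -1.478 q7 -1.375 | slide [ 0.0309 -0.0031  0.005 ] turn -0.0 max rows 1.0 1.0
```

View pics/j9.png

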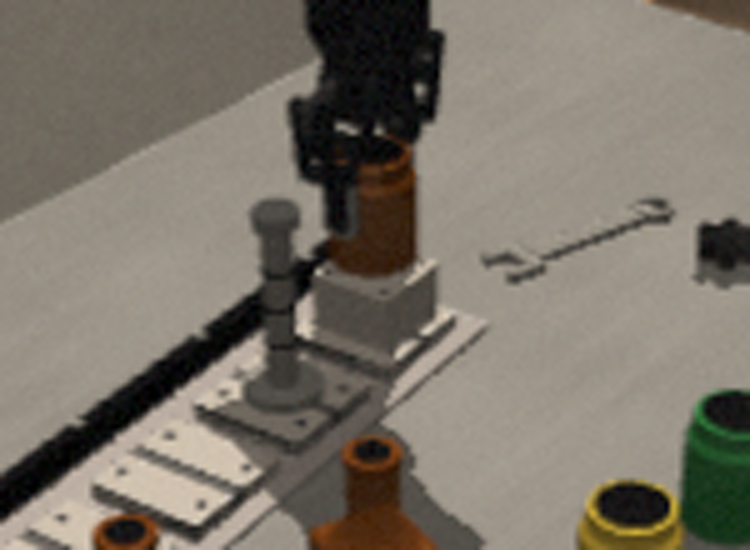

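Request:
{"op": "send_rows", "data": {
  "slide": [
    [0.008, -0.002, 0.004],
    [0.016, -0.002, 0.004],
    [0.022, -0.002, 0.004],
    [0.026, -0.002, 0.004],
    [0.03, -0.002, 0.004],
    [0.032, -0.002, 0.004],
    [0.032, -0.002, 0.004],
    [0.032, -0.002, 0.004]
  ],
  "turn": [0, 0, 0, 0, 0, 0, 0, 0],
  "grip": [1, 1, 1, 1, 1, 1, 1, 1]
}}

```text
time: 11.93
eef_pos: [0.6314, -0.1701, 0.1007]
ee_rot: [-0.266, 1.568, 2.969]
ft_force: [-1.5, 1.1, 5.5]
opening: 0.0564
```

```bash
python3 - <<'E'
from h import *
go((.6317,-.170,.1005),.0931+np.pi/2);print(env.read_state()["ft_force"])
E
```

```text
pos [ 0.6314 -0.1701  0.1007] toolx [-3.e-03  5.e-04 -1.e+00] jaw -1.478 q7 -1.377 | slide [ 0.0006 -0.0004 -0.0011] turn -0.0001 max rows 1.0 1.0
[-1.50034427  1.12386277  5.48494376]
```

Request:
{"op": "send_rows", "data": {
  "slide": [
    [0, 0, 0],
    [0, 0, 0],
    [0, 0, 0],
    [0, 0, 0],
    [0, 0, 0],
    [-0.05, 0, 0],
    [-0.15, 0, 0],
    [-0.3, 0, 0],
    [-0.45, 0, 0],
    [-0.6, 0, 0],
    [-0.6, 0, 0],
    [-0.6, 0, 0]
  ],
  "turn": [0, 0, 0, 0, 0, 0, 0, 0, 0, 0, 0, 0],
  "grip": [-0.5, -0.7, -0.8, -0.8, -0.8, -0.8, -0.8, -0.8, -0.8, -0.8, -0.8, -0.8]
}}

```text
time: 12.93
eef_pos: [0.6337, -0.1706, 0.2536]
ee_rot: [2.83, 1.567, -0.219]
ft_force: [-0.6, -0.5, -0.5]
opening: 0.0769
```

```bash
python3 - <<'E'
from h import *
print(env.read_state()["opening"])
for j in(.0931,.0931+np.pi/2): go((.447,.2285,.255),j)
b=imaging.get_image("side")[90:200,240:390]
cv2.imwrite("pics/j10.png",cv2.resize(b,None,fx=5,fy=5,interpolation=cv2.INTER_CUBIC))
E
```

```text
0.07691676005728136
pos [ 0.6337 -0.1706  0.2536] toolx [ 4.e-03 -9.e-04 -1.e+00] jaw -1.4782 q7 -1.352 | slide [-0.0098 -1.6588  0.5959] turn 0.2499 max rows 11.0 13.0
pos [ 0.6337 -0.1706  0.2536] toolx [ 4.e-03 -9.e-04 -1.e+00] jaw -1.4782 q7 -1.352 | slide [-0.0098 -1.6588  0.5959] turn -0.0001 max rows 11.0 1.0
```

View pics/j10.png

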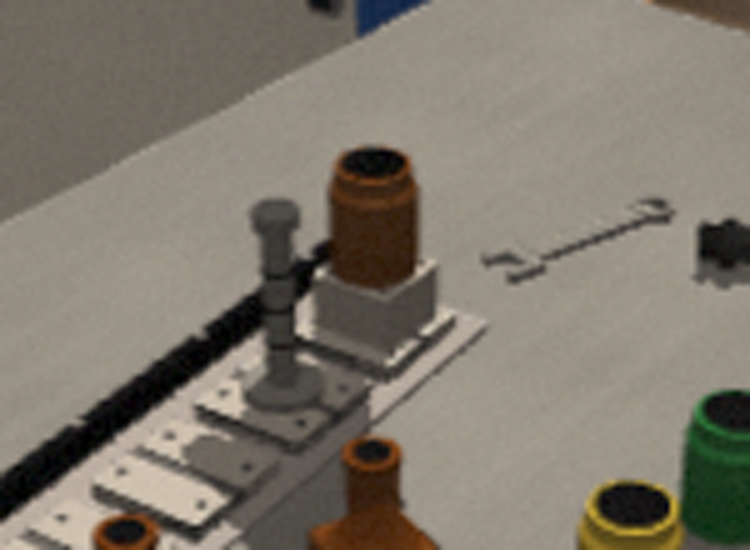

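Request:
{"op": "send_rows", "data": {
  "slide": [
    [0, -0.12, 0.05],
    [0, -0.25, 0.09],
    [0, -0.4, 0.14],
    [0, -0.55, 0.2],
    [0, -0.7, 0.25],
    [0, -0.82, 0.295],
    [0, -0.9, 0.32],
    [0, -0.9, 0.32],
    [0, -0.9, 0.32]
  ],
  "turn": [0, 0, 0, 0, 0, 0, 0, 0, 0],
  "grip": [-0.6, -0.6, -0.6, -0.6, -0.6, -0.6, -0.6, -0.6, -0.6]
}}

```text
time: 13.73
eef_pos: [0.5302, 0.0476, 0.2492]
ee_rot: [-0.168, 1.565, 3.07]
ft_force: [-0.8, -0.7, -0.1]
opening: 0.0683
```

```bash
python3 - <<'E'
from h import *
print(env.read_state()["q"].round(2))
go((.447,.2285,.255),.0931+np.pi/2)
E
```

```text
[-0.12  0.57 -0.08  1.84  0.06  0.74 -1.72]
pos [0.5302 0.0476 0.2492] toolx [-5.7e-03  4.0e-04 -1.0e+00] jaw -1.4746 q7 -1.715 | slide [-0.0209 -0.7521  0.2618] turn 0.0005 max rows 5.0 1.0
```

Request:
{"op": "send_rows", "data": {
  "slide": [
    [0, -0.12, 0.04],
    [0, -0.25, 0.087],
    [0, -0.4, 0.14],
    [0, -0.53, 0.185],
    [0, -0.65, 0.225],
    [-0.02, -0.73, 0.255],
    [-0.02, -0.752, 0.262],
    [-0.02, -0.752, 0.262],
    [-0.02, -0.752, 0.262],
    [-0.02, -0.752, 0.262]
  ],
  "turn": [0.015, 0.03, 0.045, 0.06, 0.075, 0.09, 0.105, 0.12, 0.12, 0.12],
  "grip": [-0.6, -0.6, -0.6, -0.6, -0.6, -0.6, -0.6, -0.6, -0.6, -0.6]
}}

```text
time: 14.57
eef_pos: [0.4494, 0.2261, 0.255]
ee_rot: [1.11, 1.567, -2.693]
ft_force: [-0.4, 0.3, 0.6]
opening: 0.0682
```

```bash
python3 - <<'E'
from h import *
print(env.read_state()["q"].round(2))
go((.447,.2285,.145))
for n in("side","top"): cv2.imwrite(f"pics/{n}11.png",imaging.get_image(n))
a=cv2.imread("pics/top11.png")[110:260,180:380];b=cv2.imread("pics/side11.png")[110:260,190:390]
cv2.imwrite("pics/j11.png",cv2.resize(np.hstack([a,b]),None,fx=2,fy=2))
E
```

```text
[-0.69  0.53  0.21  1.93 -0.16  0.7  -2.62]
pos [0.4494 0.2261 0.255 ] toolx [-0.0031 -0.0015 -1.    ] jaw -2.2315 q7 -2.617 | slide [ 0.4399 -0.0031  0.0127] turn 0.0 max rows 3.0 0.0
```

View pics/j11.png

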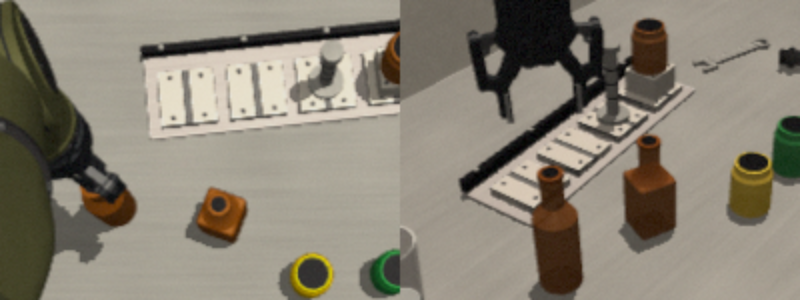

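The wrist turned towards its limit (q7 is now -2.62), so I'm turning back the other way.

Request:
{"op": "send_rows", "data": {
  "slide": [
    [0, 0, 0],
    [0, 0, 0],
    [0, 0, 0],
    [0, 0, 0],
    [0, 0, 0],
    [0, 0, 0],
    [0, 0, 0],
    [0, 0, 0],
    [0, 0, 0],
    [0, 0, 0],
    [0, 0, 0],
    [0, 0, 0]
  ],
  "turn": [-0.01, -0.03, -0.05, -0.07, -0.09, -0.11, -0.13, -0.15, -0.17, -0.185, -0.2, -0.2],
  "grip": [-0.6, -0.6, -0.6, -0.6, -0.6, -0.6, -0.6, -0.6, -0.6, -0.6, -0.6, -0.6]
}}

```text
time: 15.67
eef_pos: [0.4494, 0.2264, 0.2554]
ee_rot: [-0.841, 1.568, 2.898]
ft_force: [-0.0, 0.2, -0.0]
opening: 0.0681
```

```bash
python3 - <<'E'
from h import *
print(env.read_state()["q"].round(2))
go((.447,.2285,.145))
E
```

```text
[-0.44  0.52 -0.18  1.92  0.13  0.72 -1.67]
pos [0.4494 0.2264 0.2554] toolx [-2.9e-03  7.0e-04 -1.0e+00] jaw -0.9737 q7 -1.671 | slide [ 0.4418 -0.0115  0.0022] turn 0.0 max rows 3.0 0.0
```

Request:
{"op": "send_rows", "data": {
  "slide": [
    [0.08, -0.011, 0.002],
    [0.18, -0.011, 0.002],
    [0.28, -0.011, 0.002],
    [0.36, -0.011, 0.002],
    [0.41, -0.011, 0.002],
    [0.433, -0.011, 0.002],
    [0.433, -0.011, 0.002],
    [0.433, -0.011, 0.002],
    [0.433, -0.011, 0.002]
  ],
  "turn": [0, 0, 0, 0, 0, 0, 0, 0, 0],
  "grip": [-0.6, -0.6, -0.6, -0.6, -0.6, -0.6, -0.6, -0.6, -0.6]
}}

```text
time: 16.42
eef_pos: [0.4473, 0.2297, 0.1481]
ee_rot: [-1.453, 1.569, 2.284]
ft_force: [-0.4, -0.2, 0.6]
opening: 0.0683
```

```bash
python3 - <<'E'
from h import *
go((.447,.2285,.147))
for n in("side","top"): cv2.imwrite(f"pics/{n}12.png",imaging.get_image(n))
b=cv2.imread("pics/side12.png")[130:280,190:390]
cv2.imwrite("pics/j12.png",cv2.resize(b,None,fx=4,fy=4,interpolation=cv2.INTER_CUBIC))
E
```

```text
pos [0.4473 0.2297 0.1481] toolx [-0.0013  0.0015 -1.    ] jaw -0.9762 q7 -1.731 | slide [0.0044 0.0034 0.0037] turn 0.0 max rows 1.0 0.0
```

View pics/j12.png

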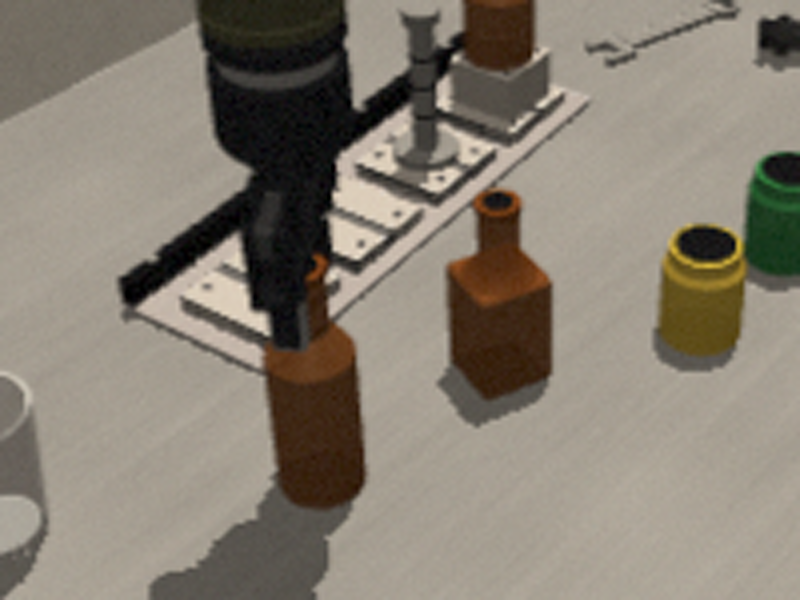

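Request:
{"op": "send_rows", "data": {
  "slide": [
    [0, 0.003, 0.004],
    [0, 0.003, 0.004],
    [0, 0.003, 0.004],
    [0, 0.003, 0.004],
    [0, 0.003, 0.004],
    [0, 0.003, 0.004],
    [0, 0.003, 0.004],
    [0, 0.003, 0.004],
    [0, 0.003, 0.004],
    [0, 0.003, 0.004]
  ],
  "turn": [0, 0, 0, 0, 0, 0, 0, 0, 0, 0],
  "grip": [-0.4, -0.2, 0, 0.1, 0.2, 0.3, 0.4, 0.6, 1, 1],
  "grip_force": 60
}}

```text
time: 17.35
eef_pos: [0.4459, 0.229, 0.1474]
ee_rot: [-1.041, 1.568, 2.696]
ft_force: [-2.3, 1.9, 4.0]
opening: 0.027
```

```bash
python3 - <<'E'
from h import *
print(env.read_state()["opening"],env.read_state()["ft_force"])
go((.447,.2285,.147))
E
```

```text
0.027024288614048146 [-2.25514107  1.88858334  4.04687383]
pos [0.4459 0.229  0.1474] toolx [-0.0029  0.0014 -1.    ] jaw -0.9747 q7 -1.73 | slide [ 0.0016  0.0041 -0.0024] turn 0.0 max rows 1.0 0.0
```

Request:
{"op": "send_rows", "data": {
  "slide": [
    [-0.03, 0, 0],
    [-0.08, 0, 0],
    [-0.14, 0, 0],
    [-0.2, 0, 0],
    [-0.24, 0, 0],
    [-0.26, 0, 0],
    [-0.26, 0, 0],
    [-0.26, 0, 0]
  ],
  "turn": [0, 0, 0, 0, 0, 0, 0, 0],
  "grip": [1, 1, 1, 1, 1, 1, 1, 1]
}}

```text
time: 18.02
eef_pos: [0.4462, 0.2277, 0.212]
ee_rot: [-0.527, 1.568, -3.073]
ft_force: [-0.6, 0.4, -4.3]
opening: 0.0268
```

```bash
python3 - <<'E'
from h import *
print(env.read_state()["opening"],env.read_state()["ft_force"])
go((.613,.0292,.21))
b=imaging.get_image("side")[100:280,190:390]
cv2.imwrite("pics/j13.png",cv2.resize(b,None,fx=3,fy=3,interpolation=cv2.INTER_CUBIC))
E
```

```text
0.026779867186555346 [-0.57408966  0.40432198 -4.28280188]
pos [0.4462 0.2277 0.212 ] toolx [-3.2e-03 -2.0e-04 -1.0e+00] jaw -0.9758 q7 -1.7 | slide [ 0.0061  1.0315 -0.1074] turn 0.0 max rows 7.0 0.0
```

View pics/j13.png

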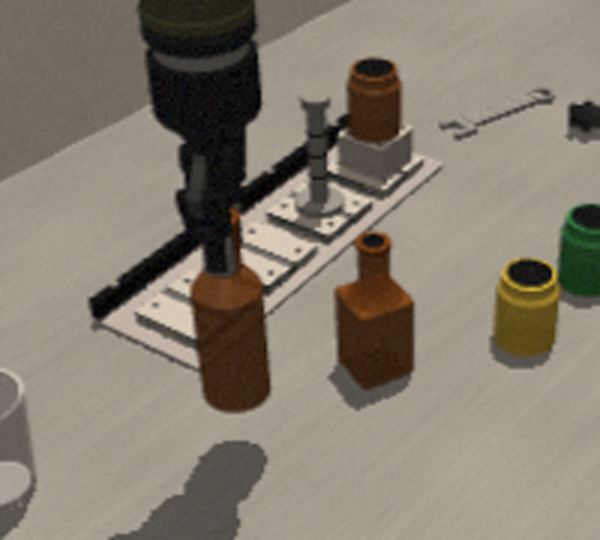

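Request:
{"op": "send_rows", "data": {
  "slide": [
    [0, 0.03, -0.003],
    [0, 0.09, -0.009],
    [0, 0.18, -0.019],
    [0, 0.28, -0.029],
    [0, 0.38, -0.04],
    [0, 0.48, -0.05],
    [0, 0.58, -0.06],
    [0, 0.68, -0.071],
    [0, 0.77, -0.08],
    [0, 0.83, -0.086],
    [0, 0.85, -0.088],
    [0, 0.85, -0.088]
  ],
  "turn": [0, 0, 0, 0, 0, 0, 0, 0, 0, 0, 0, 0],
  "grip": [1, 1, 1, 1, 1, 1, 1, 1, 1, 1, 1, 1]
}}

```text
time: 19.07
eef_pos: [0.584, 0.0632, 0.2111]
ee_rot: [-0.559, 1.567, -3.107]
ft_force: [0.4, 0.0, -3.2]
opening: 0.0267
```

Request:
{"op": "send_rows", "data": {
  "slide": [
    [0, 0.03, -0.003],
    [0, 0.08, -0.008],
    [0, 0.13, -0.013],
    [0, 0.165, -0.017],
    [0, 0.18, -0.019],
    [0, 0.18, -0.019],
    [0, 0.18, -0.019],
    [0, 0.18, -0.019]
  ],
  "turn": [0, 0, 0, 0, 0, 0, 0, 0],
  "grip": [1, 1, 1, 1, 1, 1, 1, 1]
}}

```text
time: 19.73
eef_pos: [0.6125, 0.0309, 0.2116]
ee_rot: [-0.942, 1.567, 2.796]
ft_force: [-0.2, 0.4, -2.8]
opening: 0.0272
```

```bash
python3 - <<'E'
from h import *
go((.613,.0292,.173))
for n in("side","top"): cv2.imwrite(f"pics/{n}14.png",imaging.get_image(n))
b=cv2.imread("pics/side14.png")[70:220,200:400]
cv2.imwrite("pics/j14.png",cv2.resize(b,None,fx=4,fy=4,interpolation=cv2.INTER_CUBIC))
E
```

```text
pos [0.6125 0.0309 0.2116] toolx [-0.0036  0.0013 -1.    ] jaw -0.9744 q7 -1.269 | slide [0.1545 0.0074 0.0018] turn 0.0 max rows 1.0 0.0
```

View pics/j14.png

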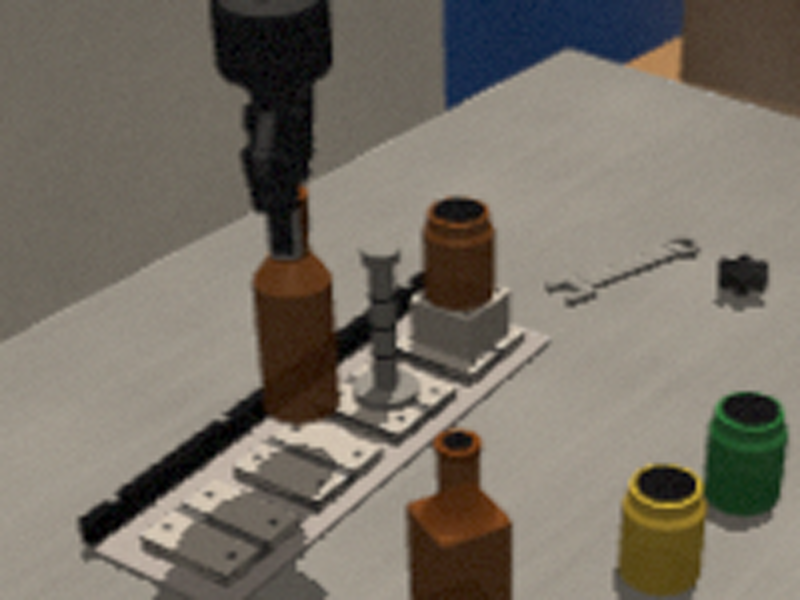

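Request:
{"op": "send_rows", "data": {
  "slide": [
    [0.03, 0.006, 0.001],
    [0.07, 0.006, 0.001],
    [0.11, 0.006, 0.001],
    [0.135, 0.006, 0.001],
    [0.15, 0.006, 0.001],
    [0.152, 0.006, 0.001],
    [0.152, 0.006, 0.001],
    [0.152, 0.006, 0.001]
  ],
  "turn": [0, 0, 0, 0, 0, 0, 0, 0],
  "grip": [1, 1, 1, 1, 1, 1, 1, 1]
}}

```text
time: 20.5
eef_pos: [0.6137, 0.0289, 0.1739]
ee_rot: [-0.899, 1.568, 2.838]
ft_force: [-0.7, -0.4, -3.1]
opening: 0.0265
```

```bash
python3 - <<'E'
from h import *
go((.613,.0292,.1652));print(env.read_state()["ft_force"])
E
```

```text
pos [0.6137 0.0289 0.1739] toolx [-2.2e-03  7.0e-04 -1.0e+00] jaw -0.9752 q7 -1.28 | slide [ 0.0348 -0.0026  0.0018] turn 0.0 max rows 1.0 0.0
[-0.65186398 -0.40684326 -3.08432211]
```

Request:
{"op": "send_rows", "data": {
  "slide": [
    [0.008, 0, 0.001],
    [0.016, 0, 0.001],
    [0.022, 0, 0.001],
    [0.027, 0, 0.001],
    [0.031, 0, 0.001],
    [0.034, 0, 0.001],
    [0.036, 0, 0.001],
    [0.036, 0, 0.001],
    [0.036, 0, 0.001]
  ],
  "turn": [0, 0, 0, 0, 0, 0, 0, 0, 0],
  "grip": [1, 1, 1, 1, 1, 1, 1, 1, 1]
}}

```text
time: 21.25
eef_pos: [0.6134, 0.0289, 0.1654]
ee_rot: [-0.937, 1.569, 2.8]
ft_force: [-2.0, -1.1, 5.3]
opening: 0.0275
```

```bash
python3 - <<'E'
from h import *
go((.613,.0292,.1652));print(env.read_state()["ft_force"])
b=imaging.get_image("side")[70:220,200:400]
cv2.imwrite("pics/j15.png",cv2.resize(b,None,fx=4,fy=4,interpolation=cv2.INTER_CUBIC))
E
```

```text
pos [0.6134 0.0289 0.1654] toolx [-2.1e-03  8.0e-04 -1.0e+00] jaw -0.9752 q7 -1.283 | slide [ 0.001  -0.002   0.0006] turn 0.0 max rows 1.0 0.0
[-2.00830264 -1.11023834  5.27404587]
```

View pics/j15.png

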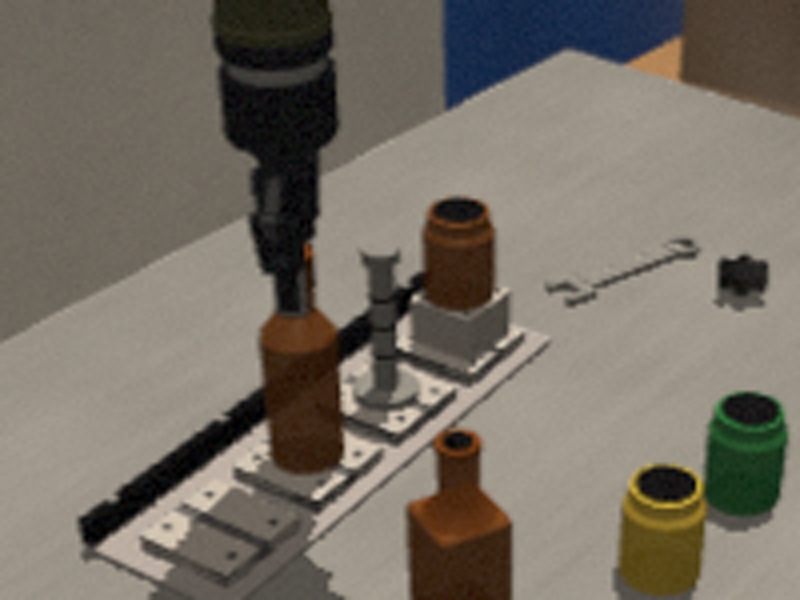

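The tall bottle is seated on the plate left of the gauge. Releasing.

Request:
{"op": "send_rows", "data": {
  "slide": [
    [0, 0, 0],
    [0, 0, 0],
    [0, 0, 0],
    [0, 0, 0],
    [0, 0, 0],
    [-0.05, 0, 0],
    [-0.14, 0, 0],
    [-0.25, 0, 0],
    [-0.35, 0, 0],
    [-0.4, 0, 0],
    [-0.4, 0, 0],
    [-0.4, 0, 0]
  ],
  "turn": [0, 0, 0, 0, 0, 0, 0, 0, 0, 0, 0, 0],
  "grip": [0.2, 0, -0.2, -0.4, -0.5, -0.5, -0.5, -0.5, -0.5, -0.5, -0.5, -0.5]
}}

```text
time: 22.3
eef_pos: [0.6137, 0.0286, 0.265]
ee_rot: [-0.926, 1.569, 2.812]
ft_force: [-0.4, 0.0, -0.8]
opening: 0.064
```

```bash
python3 - <<'E'
from h import *
print(env.read_state()["opening"])
go((.4258,.0773,.22))
for n in("side","top"): cv2.imwrite(f"pics/{n}16.png",imaging.get_image(n))
b=cv2.imread("pics/side16.png")[70:220,200:400]
cv2.imwrite("pics/j16.png",cv2.resize(b,None,fx=4,fy=4,interpolation=cv2.INTER_CUBIC))
E
```

```text
0.06404230035665337
pos [0.6137 0.0286 0.265 ] toolx [-1.7e-03  6.0e-04 -1.0e+00] jaw -0.9754 q7 -1.248 | slide [ 0.1813 -0.5827  0.5127] turn 0.0 max rows 5.0 0.0
```

View pics/j16.png

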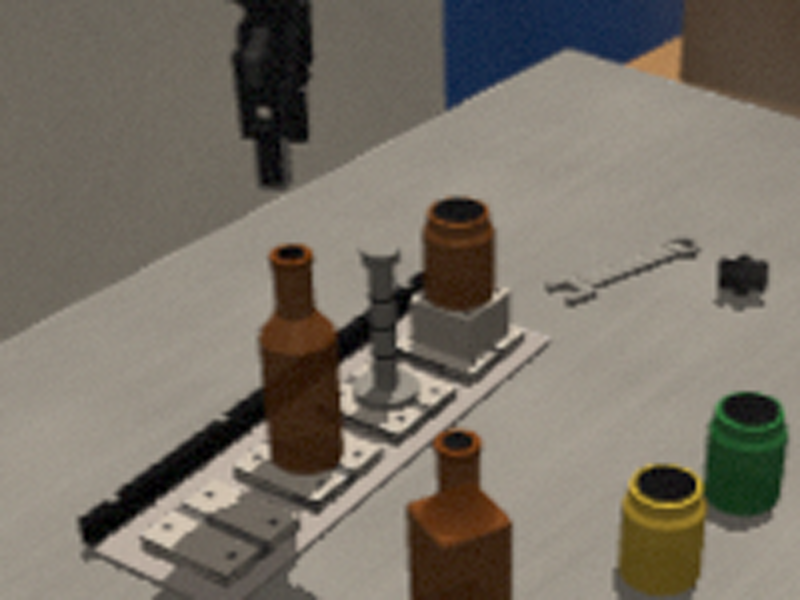

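Request:
{"op": "send_rows", "data": {
  "slide": [
    [0, -0.08, 0.07],
    [0, -0.18, 0.16],
    [0, -0.28, 0.25],
    [0, -0.38, 0.335],
    [0.05, -0.48, 0.425],
    [0.1, -0.55, 0.485],
    [0.15, -0.583, 0.513],
    [0.18, -0.583, 0.513],
    [0.18, -0.583, 0.513],
    [0.18, -0.583, 0.513]
  ],
  "turn": [0, 0, 0, 0, 0, 0, 0, 0, 0, 0],
  "grip": [-0.5, -0.5, -0.5, -0.5, -0.5, -0.5, -0.5, -0.5, -0.5, -0.5]
}}

```text
time: 23.23
eef_pos: [0.4264, 0.0772, 0.2198]
ee_rot: [-0.723, 1.568, 3.013]
ft_force: [0.6, 0.4, -0.3]
opening: 0.0639
```

```bash
python3 - <<'E'
from h import *
go((.4258,.0773,.121))
for n in("side","top"): cv2.imwrite(f"pics/{n}17.png",imaging.get_image(n))
a=cv2.imread("pics/top17.png")[110:260,200:400];b=cv2.imread("pics/side17.png")[110:260,190:390]
cv2.imwrite("pics/j17.png",cv2.resize(np.hstack([a,b]),None,fx=2,fy=2))
E
```

```text
pos [0.4264 0.0772 0.2198] toolx [-3.1e-03  4.0e-04 -1.0e+00] jaw -0.9758 q7 -1.474 | slide [ 0.395 -0.001  0.001] turn 0.0 max rows 3.0 0.0
```

View pics/j17.png

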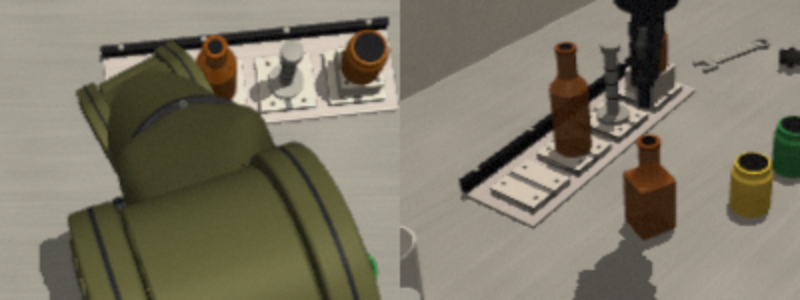

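Request:
{"op": "send_rows", "data": {
  "slide": [
    [0.08, 0, 0],
    [0.18, 0, 0],
    [0.27, 0, 0],
    [0.34, 0, 0],
    [0.38, 0, 0],
    [0.394, 0, 0],
    [0.394, 0, 0],
    [0.394, 0, 0],
    [0.394, 0, 0]
  ],
  "turn": [0, 0, 0, 0, 0, 0, 0, 0, 0],
  "grip": [-0.5, -0.5, -0.5, -0.5, -0.5, -0.5, -0.5, -0.5, -0.5]
}}

```text
time: 24.08
eef_pos: [0.426, 0.0775, 0.1225]
ee_rot: [-1.412, 1.569, 2.324]
ft_force: [-0.1, 0.3, -0.5]
opening: 0.064
```

```bash
python3 - <<'E'
from h import *
go((.4258,.0773,.121));print(env.read_state()["ft_force"])
b=imaging.get_image("side")[110:260,230:430]
cv2.imwrite("pics/j18.png",cv2.resize(b,None,fx=4,fy=4,interpolation=cv2.INTER_CUBIC))
E
```

```text
pos [0.426  0.0775 0.1225] toolx [-0.001   0.0011 -1.    ] jaw -0.9758 q7 -1.544 | slide [0.0058 0.     0.0011] turn 0.0 max rows 1.0 0.0
[-0.0920745   0.32971915 -0.49302524]
```

View pics/j18.png

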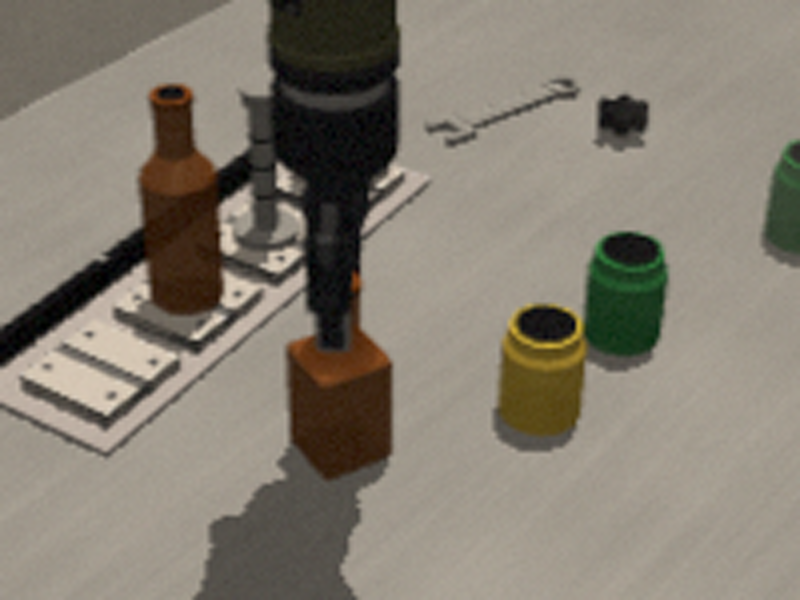

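Request:
{"op": "send_rows", "data": {
  "slide": [
    [0, 0, 0],
    [0, 0, 0],
    [0, 0, 0],
    [0, 0, 0],
    [0, 0, 0],
    [0, 0, 0],
    [0, 0, 0],
    [0, 0, 0],
    [0, 0, 0],
    [0, 0, 0]
  ],
  "turn": [0, 0, 0, 0, 0, 0, 0, 0, 0, 0],
  "grip": [-0.4, -0.2, 0, 0.1, 0.2, 0.3, 0.4, 0.6, 1, 1]
}}

```text
time: 24.97
eef_pos: [0.425, 0.0778, 0.1218]
ee_rot: [-0.921, 1.568, 2.817]
ft_force: [-2.2, 3.2, 4.9]
opening: 0.0264
```

```bash
python3 - <<'E'
from h import *
print(env.read_state()["opening"],env.read_state()["ft_force"])
go((.4258,.0773,.121))
E
```

```text
0.0264238073107073 [-2.15767384  3.16582302  4.8529312 ]
pos [0.425  0.0778 0.1218] toolx [-0.003  0.001 -1.   ] jaw -0.9747 q7 -1.544 | slide [ 0.0033  0.0036 -0.0017] turn 0.0 max rows 1.0 0.0
```

Request:
{"op": "send_rows", "data": {
  "slide": [
    [-0.03, 0, 0],
    [-0.08, 0, 0],
    [-0.14, 0, 0],
    [-0.2, 0, 0],
    [-0.25, 0, 0],
    [-0.27, 0, 0],
    [-0.27, 0, 0],
    [-0.27, 0, 0]
  ],
  "turn": [0, 0, 0, 0, 0, 0, 0, 0],
  "grip": [1, 1, 1, 1, 1, 1, 1, 1]
}}

```text
time: 25.63
eef_pos: [0.4253, 0.077, 0.1891]
ee_rot: [-0.682, 1.568, 3.054]
ft_force: [0.0, 0.4, -2.6]
opening: 0.0269
```

```bash
python3 - <<'E'
from h import *
print(env.read_state()["opening"],env.read_state()["ft_force"])
go((.6036,.1285,.19),-.976+.44)
b=imaging.get_image("side")[100:280,190:390]
cv2.imwrite("pics/j19.png",cv2.resize(b,None,fx=3,fy=3,interpolation=cv2.INTER_CUBIC))
E
```

```text
0.026923985933326372 [ 0.00710964  0.37106943 -2.64566979]
pos [0.4253 0.077  0.1891] toolx [-2.9e-03  3.0e-04 -1.0e+00] jaw -0.9759 q7 -1.506 | slide [-0.0055  0.229  -0.7061] turn -0.07 max rows 5.0 4.0
```

View pics/j19.png

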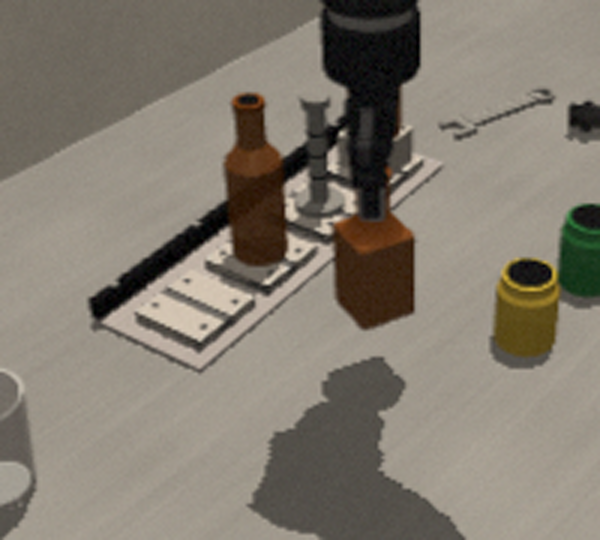

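Request:
{"op": "send_rows", "data": {
  "slide": [
    [0, 0.01, -0.03],
    [0, 0.03, -0.09],
    [0, 0.06, -0.18],
    [0, 0.09, -0.28],
    [0, 0.123, -0.38],
    [0, 0.155, -0.48],
    [0, 0.188, -0.58],
    [0, 0.213, -0.66],
    [0, 0.227, -0.7],
    [0, 0.229, -0.706],
    [0, 0.229, -0.706],
    [0, 0.229, -0.706]
  ],
  "turn": [-0.005, -0.012, -0.02, -0.03, -0.04, -0.05, -0.06, -0.066, -0.07, -0.07, -0.07, -0.07],
  "grip": [1, 1, 1, 1, 1, 1, 1, 1, 1, 1, 1, 1]
}}

```text
time: 26.68
eef_pos: [0.6023, 0.1285, 0.1878]
ee_rot: [-0.938, 1.565, -3.044]
ft_force: [1.0, -0.8, -1.6]
opening: 0.027
```

```bash
python3 - <<'E'
from h import *
go((.6036,.1285,.148),-.976+.44)
b=imaging.get_image("side")[70:220,190:390]
cv2.imwrite("pics/j20.png",cv2.resize(b,None,fx=4,fy=4,interpolation=cv2.INTER_CUBIC))
E
```

```text
pos [0.6023 0.1285 0.1878] toolx [-5.7e-03 -6.0e-04 -1.0e+00] jaw -0.5355 q7 -1.112 | slide [ 0.1591  0.0053 -0.0033] turn 0.0001 max rows 1.0 1.0
```

View pics/j20.png

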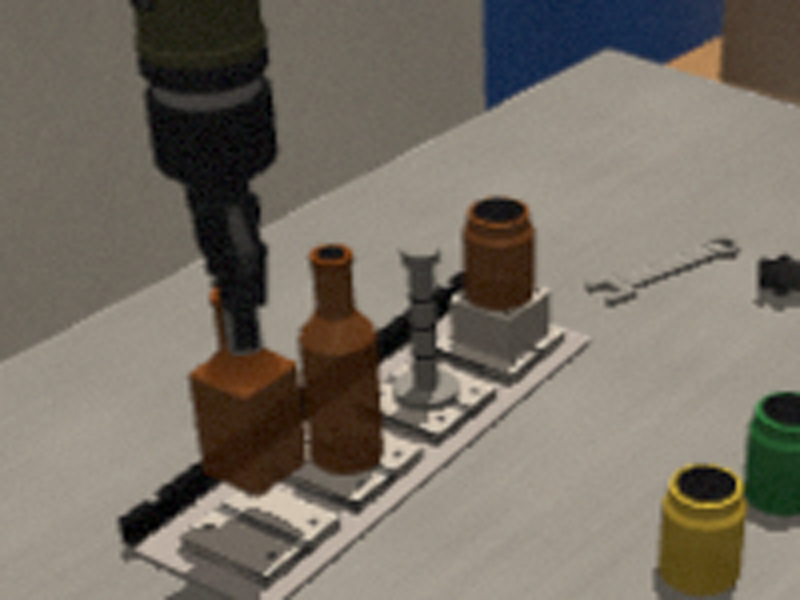

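Request:
{"op": "send_rows", "data": {
  "slide": [
    [0.03, 0.003, -0.002],
    [0.07, 0.003, -0.002],
    [0.11, 0.003, -0.002],
    [0.14, 0.003, -0.002],
    [0.156, 0.003, -0.002],
    [0.157, 0.003, -0.002],
    [0.157, 0.003, -0.002],
    [0.157, 0.003, -0.002]
  ],
  "turn": [0, 0, 0, 0, 0, 0, 0, 0],
  "grip": [1, 1, 1, 1, 1, 1, 1, 1]
}}

```text
time: 27.4
eef_pos: [0.6047, 0.1292, 0.1498]
ee_rot: [-1.409, 1.568, 2.768]
ft_force: [0.0, 0.4, -3.0]
opening: 0.0267
```

```bash
python3 - <<'E'
from h import *
go((.6036,.1285,.1398),-.976+.44);print(env.read_state()["ft_force"])
E
```

```text
pos [0.6047 0.1292 0.1498] toolx [-2.2e-03  9.0e-04 -1.0e+00] jaw -0.5354 q7 -1.133 | slide [ 0.0398 -0.0022  0.0046] turn 0.0001 max rows 1.0 1.0
[ 0.0036422   0.39570687 -3.03324006]
```

Request:
{"op": "send_rows", "data": {
  "slide": [
    [0.008, -0.001, 0.003],
    [0.016, -0.001, 0.003],
    [0.023, -0.001, 0.003],
    [0.029, -0.001, 0.003],
    [0.034, -0.001, 0.003],
    [0.038, -0.001, 0.003],
    [0.041, -0.001, 0.003],
    [0.041, -0.001, 0.003],
    [0.041, -0.001, 0.003]
  ],
  "turn": [0, 0, 0, 0, 0, 0, 0, 0, 0],
  "grip": [1, 1, 1, 1, 1, 1, 1, 1, 1]
}}

```text
time: 28.15
eef_pos: [0.6038, 0.1288, 0.1399]
ee_rot: [-1.372, 1.568, 2.805]
ft_force: [-2.2, 0.5, 5.0]
opening: 0.0267
```

```bash
python3 - <<'E'
from h import *
go((.6036,.1285,.1398),-.976+.44);print(env.read_state()["ft_force"])
b=imaging.get_image("side")[70:220,190:390]
cv2.imwrite("pics/j21.png",cv2.resize(b,None,fx=4,fy=4,interpolation=cv2.INTER_CUBIC))
E
```

```text
pos [0.6038 0.1288 0.1399] toolx [-2.3e-03  8.0e-04 -1.0e+00] jaw -0.5354 q7 -1.138 | slide [ 0.0005 -0.0001  0.0015] turn 0.0001 max rows 1.0 1.0
[-2.23983012  0.47261241  5.03034171]
```

View pics/j21.png

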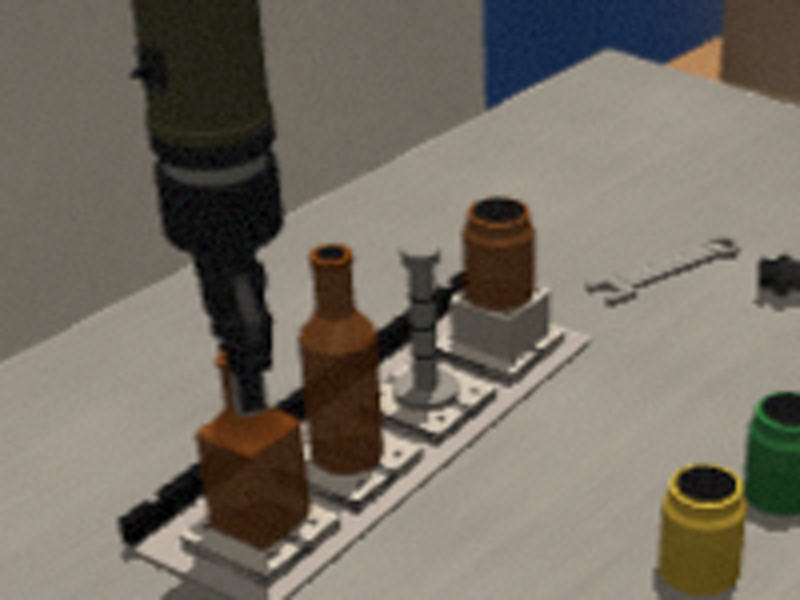

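The square bottle is seated. Releasing, rising and retreating.

Request:
{"op": "send_rows", "data": {
  "slide": [
    [0, 0, 0],
    [0, 0, 0],
    [0, 0, 0],
    [0, 0, 0],
    [0, 0, 0],
    [-0.05, 0, 0],
    [-0.14, 0, 0],
    [-0.25, 0, 0],
    [-0.38, 0, 0],
    [-0.5, 0, 0],
    [-0.5, 0, 0],
    [-0.5, 0, 0]
  ],
  "turn": [0, 0, 0, 0, 0, 0, 0, 0, 0, 0, 0, 0],
  "grip": [0.2, 0, -0.1, -0.2, -0.3, -0.3, -0.3, -0.3, -0.3, -0.3, -0.3, -0.3]
}}

```text
time: 29.2
eef_pos: [0.6053, 0.129, 0.2672]
ee_rot: [2.846, 1.568, 0.739]
ft_force: [-0.4, 0.3, -1.1]
opening: 0.0559
```

```bash
python3 - <<'E'
from h import *
print(env.read_state()["opening"])
go((.40,.25,.33))
E
```

```text
0.055864563908554904
pos [0.6053 0.129  0.2672] toolx [ 0.0023  0.0021 -1.    ] jaw -0.5356 q7 -1.07 | slide [-0.252  -0.9532  0.0021] turn 0.0 max rows 6.0 0.0
```

Request:
{"op": "send_rows", "data": {
  "slide": [
    [-0.05, -0.1, 0],
    [-0.12, -0.22, 0],
    [-0.2, -0.36, 0],
    [-0.25, -0.5, 0],
    [-0.25, -0.64, 0],
    [-0.25, -0.78, 0],
    [-0.25, -0.9, 0],
    [-0.25, -0.95, 0],
    [-0.25, -0.95, 0],
    [-0.25, -0.95, 0]
  ],
  "turn": [0, 0, 0, 0, 0, 0, 0, 0, 0, 0],
  "grip": [-0.3, -0.3, -0.3, -0.3, -0.3, -0.3, -0.3, -0.3, -0.3, -0.3]
}}

```text
time: 30.03
eef_pos: [0.4003, 0.2491, 0.3271]
ee_rot: [-0.863, 1.568, -2.969]
ft_force: [0.4, 0.1, -0.1]
opening: 0.0554
```

```bash
python3 - <<'E'
from h import *
for n in("side","top"): cv2.imwrite(f"pics/{n}22.png",imaging.get_image(n))
a=cv2.imread("pics/top22.png")[90:240,150:420]
b=cv2.imread("pics/side22.png")[90:290,160:410]
cv2.imwrite("pics/a22.png",cv2.resize(a,None,fx=2.9,fy=2.9,interpolation=cv2.INTER_CUBIC))
c=cv2.resize(b,None,fx=3,fy=3,interpolation=cv2.INTER_CUBIC)
cv2.imwrite("pics/b22.png",c)
E
```

```text
(no output)
```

View pics/a22.png

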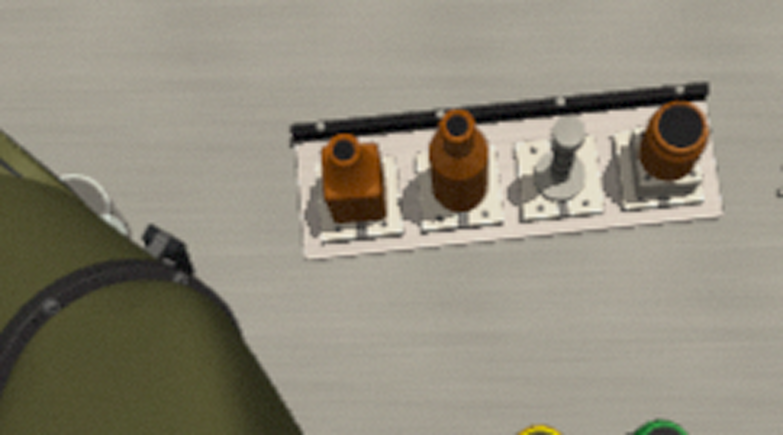

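View pics/b22.png

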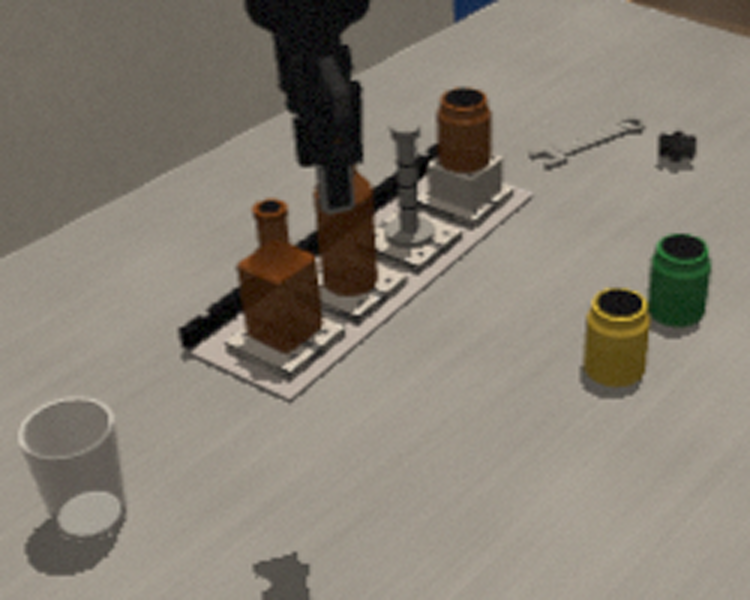

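```bash
python3 - <<'E'
from h import *
np.set_printoptions(precision=4,suppress=True)
g=np.array([.6222,-.0705]);y=.0931;r=np.array([[np.cos(y),np.sin(y)],[-np.sin(y),np.cos(y)]])
def f(n,uv,s,o,z): 
    w=back(n,(np.array(uv)+.5)/s-.5+np.array(o),z)[0];return r@(w[:2]-g)
T=("top",2.9,(150,90));S=("side",3,(160,90))
for nm,uv,c,z in(("sq",(344,149),T,.158),("sq",(270,208),S,.158),("tall",(456,125),T,.188),("jar",(684,126),T,.133),("jar",(466,98),S,.133),("gaugehead",(568,131),T,.148)):
    print(nm,c[0],f(c[0],uv,c[1],c[2],z))
print("tall side16",f("side",(291,254),4,(200,70),.188))
# overlay of riser/bodies, top view
im=cv2.imread("pics/top22.png");k=8;o=np.array([350,110]);c=cv2.resize(im[110:175,350:410],None,fx=k,fy=k,interpolation=cv2.INTER_CUBIC)
for z,h in((.058,.03),(.018,.03),(.018,.04)):
    p=np.array([(h,h),(h,-h),(-h,-h),(-h,h)])+(0,-.1); p=p@r+g
    q=(proj("top",np.c_[p,[z]*4])-o+.5)*k-.5
    cv2.polylines(c,[q.round().astype(np.int32)],True,(0,0,255) if h<.035 else (255,0,0),1)
cv2.imwrite("pics/ov2.png",c)
E
```

```text
sq top [0.0012 0.1991]
sq side [-0.0003  0.2009]
tall top [0.0015 0.1002]
jar top [-0.001  -0.1055]
jar side [-0.0026 -0.1027]
gaugehead top [0.0002 0.001 ]
tall side16 [0.0008 0.1003]
```

View pics/ov2.png

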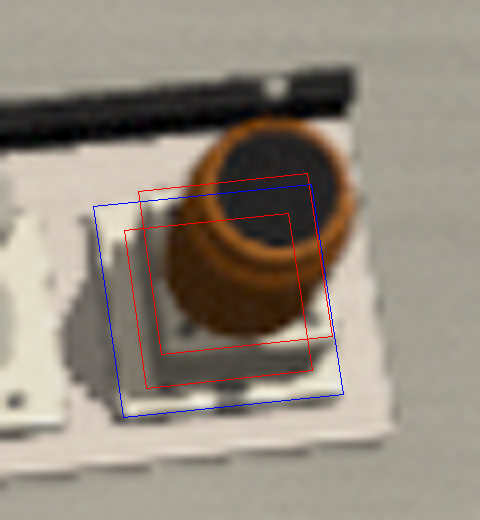

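```bash
python3 - <<'E'
from station import env
print(env.finish_job())
E
```

```text
the job is handed in; nothing more can be done
None
```

The sample run is set out and the job is handed in, at about 30 s of the 104 s allowed. The tall bottle is on the plate left of the gauge. The riser is on the plate right of it with the jar on top, and the square bottle is on the far-left plate. I set each item down gently (about 5 N at contact for the glass, 2 N for the riser) and backed the arm away before handing in.

Last checks in the gauge frame, target in brackets. The two camera values are top, then side; the tall bottle's side reading is from just after its release.

| Item | Across the row (mm) | Along the row (mm) |
|---|---|---|
| Square bottle | +1 / 0 (0) | +199 / +201 (+200) |
| Tall bottle | +1.5 / +1 (0) | +100 / +100 (+100) |
| Jar | -1 / -3 (0) | -105.5 / -103 (-100) |

- **Riser:** its outline matched the expected position on the plate within about 1–2 mm.
- **Jar:** it sits about 3–6 mm off the riser's centre along the row, against the 12 mm allowed.
- **Beaker and uprightness:** in the last pictures everything stood upright and the beaker was within a pixel or two of where it began.
- **Disagreement:** an early hand reading of the riser's corners from the side camera came out about 9 mm off. Overlaying the expected outline on the same picture showed that reading was wrong, so I didn't act on it.

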